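# Load the parts cleaning pot, lock its bayonet lid and start the cycle

## Robot

A 7-joint arm with a two-finger parallel gripper is mounted at the origin on the work surface. World frame = base frame: x ahead of the robot, y to its left, z up, the work surface at z = 0. Lengths are in m, angles in rad, forces in N, time in s.
With the tool pointing down it reaches from about 0.425 to 0.875 m from the base axis. Payload 4.7 kg.
Tool frame: the origin (TCP) lies between the finger pads; the fingertips stand 22 mm ahead of it and the grasp point (between the pads) lies 3 mm ahead of it; z points along the fingers, y is the line along which they close (so a half turn about z gives the same grasp; the last joint's range is limited). The gripper opens to 87 mm and grips with 3 to 60 N. Pads are 19 mm wide; open, the fingers measure 117 mm over their backs; the gripper's body (75 mm by 190 mm) begins 51 mm behind the grasp point.
Start: joints at [-1.283, 0.321, -0.07, 1.45, 0.023, 1.371, -0.057], TCP at [0.176, 0.626, 0.245] pointing down, gripper open.
Joint ranges: [-2.86, 2.86], [-0.3, 2.09], [-1.38, 1.24], [0.06, 2.45], [-1.56, 4.7], [0.09, 2.05], [-2.69, 2.69]. Speed limits (rad/s): [2.57, 2.57, 3.14, 3.14, 3.14, 3.14, 3.14].

## Interface

Orientations are given as a rotation vector (axis times angle).
In Python, from bench import ctrl gives the robot as it stands. The module is installed in compiled form; this text tells all that it offers.
- The arm moves only by the tool send_rows, never from a script. Its argument "motion" is a list of rows, each an object with "claw": the opening, from -1 (shut) to 1 (fully open); "slide": the shift along the tool's x, y, z in mm, a list of three; "delta_rot": the turn, a rotation vector about the tool's x, y, z in rad, a list of three. In form: [{"claw": claw, "slide": [x, y, z], "delta_rot": [ax, ay, az]}, ...]. A call has 1 to 5 rows; each row is the pose to reach, as a shift and turn from the pose commanded when the call began, along the tool's axes at that moment; what a row does not reach only later rows make up. A row lasts 1/10 s, in which the tool goes at most 50 mm and 8.59 degrees, less where a joint would pass 70% of its speed; a pose out of reach is approached as far as the arm can. A call with a gripper value outside its range is refused whole. The fingers move at their own pace and stop on an object; "grip_force" is the grip in N (left out, the last holds). Time passes only in rows, so rows that repeat a pose let the fingers close. It gives the time, the measured TCP pose, the force, the opening and the grip force at its end, in the units of the state.
- ctrl.get_state(): the state, without advancing time (a new reading comes with each control period).
- ctrl.get_image(name): name is "scene" or "side" or "wrist"; returns a dict with "color" (400x640x3 uint8, blue, green, red), "fx", "fy", "cx", "cy" (pixels), "pose" (4x4, takes a point from camera to world coordinates). Camera axes: x right, y down, z forward; pixel columns grow to the right and rows downward; lengths in m; the calibration is good to about 2 mm. A picture is of the moment at which its call begins. There is no depth.
- ctrl.close_job(): hands the job in; it is judged then, once.
The state is a dict: "time": time; "joint_positions": joint angles; "qd": joint speeds; "joint_torque": joint torques, N m; "position": TCP position; "tool_rot": TCP orientation; "ft_force": force on the tool from outside, world axes, zero at the start; "torque": the same for the moment, N m; "grip_width": opening from 0.0 (shut) to 1.0 (fully open); "grip_force": force on a finger pad.
Only numpy, scipy, OpenCV 4.12 (cv2) and the standard library are available. Lean on these libraries where they do the work, as an engineer would, in place of code of your own. Each camera call takes 0.05 s, during which the arm holds its last target. There are 200 camera calls.

## Task

Put every stepped spigot from the blue tray into the cleaning pot, then close the pot: set the lid with its two lugs in the slots, press it down and twist it clockwise a quarter turn to its stop so that it is locked. Only then start the cycle: press the selector knob on the grey box down and turn it clockwise to the end of its travel, where it springs up again. Leave the plain bush in the tray, and do not knock away the pipe elbow or the grey can that stand nearby.

Things in the scene. Friction and masses are not known exactly. Their poses are not given: they have to be found in the camera images.
- spigot0: Stepped spigot of dark steel, 70 mm tall, 140 to 235 g: a round foot 46 mm across and 14 mm high, above it a round shank 32 mm across up to the top. Starts standing in the tray. Origin: centre of the underside, z up along the shank. Three to five of the five are there; absent ones read None.
- spigot1: Stepped spigot of dark steel, 70 mm tall, 140 to 235 g: a round foot 46 mm across and 14 mm high, above it a round shank 32 mm across up to the top. Starts standing in the tray. Origin: centre of the underside, z up along the shank. Three to five of the five are there; absent ones read None.
- spigot2: Stepped spigot of dark steel, 70 mm tall, 140 to 235 g: a round foot 46 mm across and 14 mm high, above it a round shank 32 mm across up to the top. Starts standing in the tray. Origin: centre of the underside, z up along the shank. Three to five of the five are there; absent ones read None.
- spigot3: Stepped spigot of dark steel, 70 mm tall, 140 to 235 g: a round foot 46 mm across and 14 mm high, above it a round shank 32 mm across up to the top. Starts standing in the tray. Origin: centre of the underside, z up along the shank. Three to five of the five are there; absent ones read None.
- spigot4: Stepped spigot of dark steel, 70 mm tall, 140 to 235 g: a round foot 46 mm across and 14 mm high, above it a round shank 32 mm across up to the top. Starts standing in the tray. Origin: centre of the underside, z up along the shank. Three to five of the five are there; absent ones read None.
- bush: Plain round bush of dark steel, 52 mm across, 38 mm tall, no step; stands in the tray among the spigots and stays there. Origin: centre of the underside.
- tray: Fixed shallow blue tray, 245 (x) by 190 (y) mm, 22 mm high, walls and floor 4 mm thick. Origin: centre of the underside. It stands to the left or to the right of the pot, the lid on the other side.
- pot: Fixed round pot, twelve-sided, 220 mm across, 106 mm high, floor 6 mm thick. Origin: centre of the underside, z up. An inward lip round its mouth, top at z = 106, underside at 100 mm, leaves an opening 180 mm across; it is cut away in two slots facing each other, on the pot's +x and -x sides, about 45 mm wide and reaching out to 104 mm radius.
- pot_slot (a point): Middle of the slot on the pot's +x side, 95 mm from the axis, at the lip's top (106 mm above the bench). The other slot is straight across.
- seal (a joint): How far the sprung seal ring under the lip is pressed down, m (0 to 0.017). Ring opening 160 mm, top at z = 101 mm when up, 5 mm thick. It takes 7 N to start and 17 N at the bottom, the lid's weight included. Parts pass through it to the floor and must stay lower than 79 mm above the bench.
- lid: Loose aluminium lid, 0.4 to 0.65 kg: round plate 175 mm across, 18 mm thick (168 mm across in its lowest 3 mm). Two lugs, 30 mm wide, 6 mm thick, at the bottom of the plate stick out to 102 mm radius on its +x and -x sides; either fits either slot. Origin: centre of the underside, z up. Lying in the slots on the seal its origin is 101 mm above the pot's and it cannot turn.
- lid_handle (a point): Middle of the lid's handle, 38 mm above its underside: a black bar along the lid's x, in line with the lugs, 110 mm long, 18 mm wide, from 18 to 58 mm above the underside.
- lid_lug (a point): Outer end of the lug on the lid's +x side. Pressed down 8 to 17 mm (12 to 17 N, its weight included) from where they rest, the lugs pass under the lip and the lid turns clockwise from above, only that way, to a stop at about 90 degrees, with under 1 N m. Let go, it is held under the lip, its origin 94 mm above the pot's, its handle along the pot's y.
- panel: Fixed grey box 110 by 110 by 50 mm beyond the pot, carrying the selector knob in the middle of its top. Origin: centre of the underside; the knob's axis is the box's z.
- selector_grip (a point): Centre of the knob's grip bar, 86 mm above the bench when up. The bar is black, 55 mm long, 16 mm wide, 34 mm high (from 67 to 101 mm above the bench), with a white mark on top; it stands on a disc 72 mm across with a tab 50 mm out from the axis. The point's x runs along the bar, the tab and the white mark being on its -x end; z up.
- guard (a point): Middle of the small guard over the path of the tab, 46 mm from the axis of the knob: it reaches 41 to 55 mm from the axis and 69 mm above the bench.
- selector (a joint): Turn of the selector knob, rad, clockwise from above: 0 = stop, 1.22 = end of travel (run). The bar lies along the box's x at 0, the tab towards the box's -x. With the knob up, the tab hits the guard and it turns no farther than about 0.2; it turns freely only when pressed down.
- selector_press (a joint): How far the selector knob is pressed down, m: 0 = up, 0.010 = fully down. Sprung: 5 N to start, 11 N fully down. It must be at least 0.007 down to turn; between the ends the guard keeps it down, and it springs up again by itself when turned to the end (above about 1.05 rad) and let go.
- elbow: Loose dark steel pipe elbow, about 100 mm; bystander.
- oilcan: Loose grey can, 60 mm across, 110 mm tall; bystander.
Things that resemble listed ones, but are neither listed nor needed, are in the scene too. What is shaped like the spigot4 but pink is not meant.

How it is judged:
On the way, in this order (a step that is already met when the one before it is completed fails the run):
1. every spigot is in the pot (horizontal distance between each of spigot0, spigot1, spigot2, spigot3, spigot4 and pot below 0.088 m and z of each of spigot0, spigot1, spigot2, spigot3, spigot4 in the frame of pot below 0.06 m), for 0.2 s.
2. the lid is locked on the pot, pressed under the lip and turned a quarter turn (all of step 1 and z of lid in the frame of pot between 0.082 and 0.0965 m and horizontal distance between lid and pot below 0.008 m and angle between the x axis of lid and the y axis of pot, either way round below 0.26 rad and angle between lid's own z axis and vertical below 0.06 rad), for 0.2 s.
3. the selector is turned to its end and has sprung up (z of lid in the frame of pot between 0.082 and 0.0965 m and horizontal distance between lid and pot below 0.008 m and angle between the x axis of lid and the y axis of pot, either way round below 0.26 rad and angle between lid's own z axis and vertical below 0.06 rad and value of joint selector above 1.1 rad and value of joint selector_press below 0.003 m), for 0.2 s.
At the end, for the whole second after the job is handed in: All spigots are in the pot (within 88 mm of its axis, below 60 mm); lid centred within 8 mm, level, underside 82 to 96.5 mm above the pot's, handle within 15 degrees of the pot's y, at rest; selector past 1.1 rad and up within 3 mm; the bush is in the tray (all of step 1 and all of step 3 and horizontal distance between bush and tray below 0.15 m and height (world z) of bush below 0.06 m and linear speed of lid below 0.02 m/s); the robot touches nothing.
It fails at once if the selector is forced round its guard without being pressed down (value of joint selector between 0.32 and 0.85 rad and value of joint selector_press below 0.0045 m).
It fails at once if a bystander is moved more than 6 cm (distance of any of elbow, oilcan from where it was at the start of the episode above 0.06 m).
It fails at once if the bush is taken out of the tray (horizontal distance between bush and tray above 0.16 m or height (world z) of bush above 0.12 m).
Of spigot0, spigot1, spigot2, spigot3, spigot4 only 3 to 5 are there at a start; the rules pass over those that are not, and their reading is None.
At some moment in a run one of spigot0, spigot1, spigot2, spigot3, spigot4 may be knocked a few centimetres aside while the robot is not near it.
Once in a run the grip may slacken for a moment while it holds something.
It also fails if it takes over 210 s, if anything falls off the work surface, if the arm or the gripper's body presses on something with over 40 N, if the wrist force passes 120 N, or if a joint passes its speed limit or range.

## Working session

There is one attempt and no reset: what is moved stays moved. The work goes in short steps, Python scripts to look and compute and a tool call to move; the robot and the scene stay as the last step left them, time stands still between calls to the robot, and variables do not carry over. Pictures are saved under pics/ and viewed, at most 14 in all, crops included, and the job is handed in when it is done.

Besides the shell and the picture viewer there is one more tool, called after ">>>" as name(argument=value, ...) on one line, values as JSON. send_rows: Moves the arm, as the interface text tells. Its arguments: {"type":"object","properties":{"motion":{"type":"array","items":{"type":"object","properties":{"claw":{"type":"number"},"slide":{"type":"array","items":{"type":"number"}},"delta_rot":{"type":"array","items":{"type":"number"}}}}},"grip_force":{"type":"number"}},"required":["motion"]}

```bash
mkdir -p pics; cat > h.py <<'E'
import numpy as np,cv2,pickle
from scipy.spatial.transform import Rotation as R
from bench import ctrl
def snap(n,f):
    d=ctrl.get_image(n); cv2.imwrite(f'pics/{f}.png',d['color']); pickle.dump(d,open(f'pics/{f}.pkl','wb')); return d
def load(f): return pickle.load(open(f'pics/{f}.pkl','rb'))
def ray(d,u,v):
    P=np.array(d['pose']); r=P[:3,:3]@np.array([(u-d['cx'])/d['fx'],(v-d['cy'])/d['fy'],1]); return P[:3,3],r/np.linalg.norm(r)
def atz(d,u,v,z):
    o,r=ray(d,u,v); return o+r*(z-o[2])/r[2]
def tri(*a):
    A=np.zeros((3,3));b=np.zeros(3)
    for d,u,v in a:
        o,r=ray(d,u,v);M=np.eye(3)-np.outer(r,r);A+=M;b+=M@o
    return np.linalg.solve(A,b)
def proj(d,p):
    P=np.linalg.inv(np.array(d['pose']));q=P[:3,:3]@np.asarray(p)+P[:3,3]
    return d['fx']*q[0]/q[2]+d['cx'],d['fy']*q[1]/q[2]+d['cy']
def st():
    s=ctrl.get_state(); print(round(s['time'],2),np.round(s['position'],4),np.round(s['tool_rot'],3),'F',np.round(s['ft_force'],1),'g',round(s['grip_width'],3),round(s['grip_force'],1)); return s
E
python3 - <<'E'
from h import *
for n in('scene','side','wrist'):
    d=snap(n,n+'0'); print(n,d['fx'],np.round(d['pose'],3).tolist())
s=st(); print(np.round(R.from_rotvec(s['tool_rot']).as_matrix(),3), s['joint_positions'])
E
```

```text
scene 511.2143674163873 [[0.142, 0.792, -0.594, 1.34], [0.99, -0.114, 0.084, -0.167], [-0.001, -0.6, -0.8, 1.161], [0.0, 0.0, 0.0, 1.0]]
side 514.5640957659908 [[0.942, -0.264, 0.207, 0.195], [-0.335, -0.721, 0.607, -1.137], [-0.011, -0.641, -0.767, 1.424], [0.0, 0.0, 0.0, 1.0]]
wrist 357.877194241733 [[0.27, 0.925, 0.266, 0.103], [0.963, -0.259, -0.076, 0.646], [-0.002, 0.277, -0.961, 0.383], [0.0, 0.0, 0.0, 1.0]]
0.15 [0.1757 0.6254 0.2437] [-4.290e-01 -3.112e+00  2.000e-03] F [-0.1 -0.2  1.4] g 0.999 0.0
[[-0.963  0.27  -0.   ]
 [ 0.27   0.963 -0.001]
 [-0.    -0.001 -1.   ]] [-1.28292173  0.32167627 -0.07007848  1.45139231  0.02260852  1.37079976
 -0.05694882]
```

View pics/scene0.png

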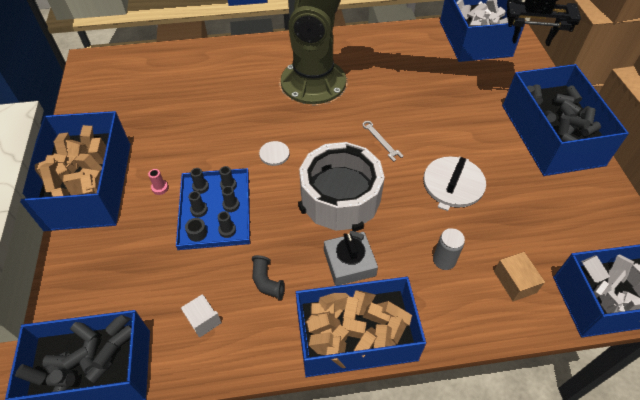

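View pics/side0.png

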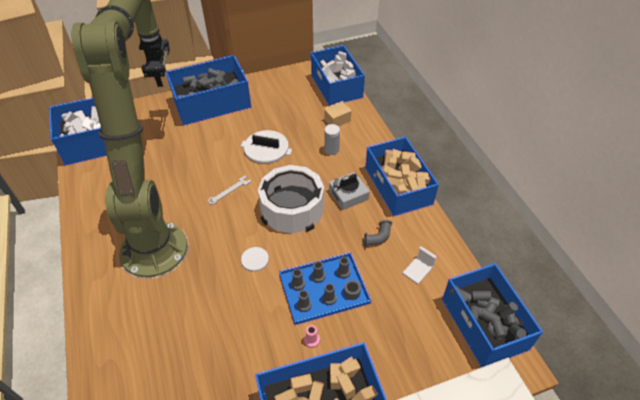

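Scene: tray at about (214,208) holds five spigots, with the bush at (196,229). The pot is at (342,180), the lid at (455,181) and the panel at (350,255). The pink decoy is at (157,181). In the side view the same things sit at tray (325,287), pot (291,198), lid (266,146) and panel (349,189). Next I'll enlarge.

```bash
python3 - <<'E'
from h import *
def crop(f,x0,y0,w,h,k):
    im=load(f)['color'][y0:y0+h,x0:x0+w]; im=cv2.resize(im,None,fx=k,fy=k,interpolation=cv2.INTER_CUBIC)
    for i in range(0,w,10):
        cv2.line(im,(i*k,0),(i*k,6 if i%50 else 14),(0,255,255),1); 
        if (x0+i)%20==0: cv2.putText(im,str(x0+i),(i*k,24),0,.4,(0,255,255),1)
    for i in range(0,h,10):
        cv2.line(im,(0,i*k),(6,i*k),(0,255,255),1)
        if (y0+i)%20==0: cv2.putText(im,str(y0+i),(8,i*k+4),0,.4,(0,255,255),1)
    return im
def side(a,b,f):
    h=max(a.shape[0],b.shape[0]); p=lambda m:cv2.copyMakeBorder(m,0,h-m.shape[0],0,0,cv2.BORDER_CONSTANT)
    o=np.hstack([p(a),p(b)]); print(o.shape); cv2.imwrite(f,o)
side(crop('scene0',170,160,90,90,4),crop('side0',270,240,110,90,4),'pics/tray.png')
side(crop('scene0',290,130,110,150,4),crop('side0',250,160,90,80,4),'pics/pot.png')
side(crop('scene0',410,140,90,80,4),crop('side0',230,120,70,50,4),'pics/lid.png')
side(crop('scene0',315,220,75,65,5),crop('side0',315,160,70,55,6),'pics/panel.png')
E
```

```text
(360, 800, 3)
(600, 800, 3)
(320, 640, 3)
(330, 795, 3)
```

View pics/tray.png

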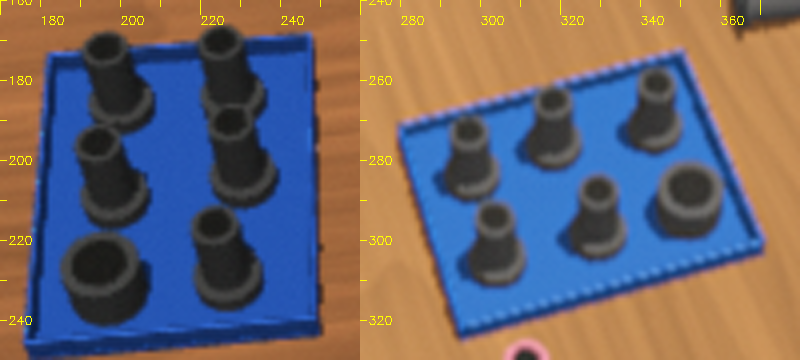

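View pics/pot.png

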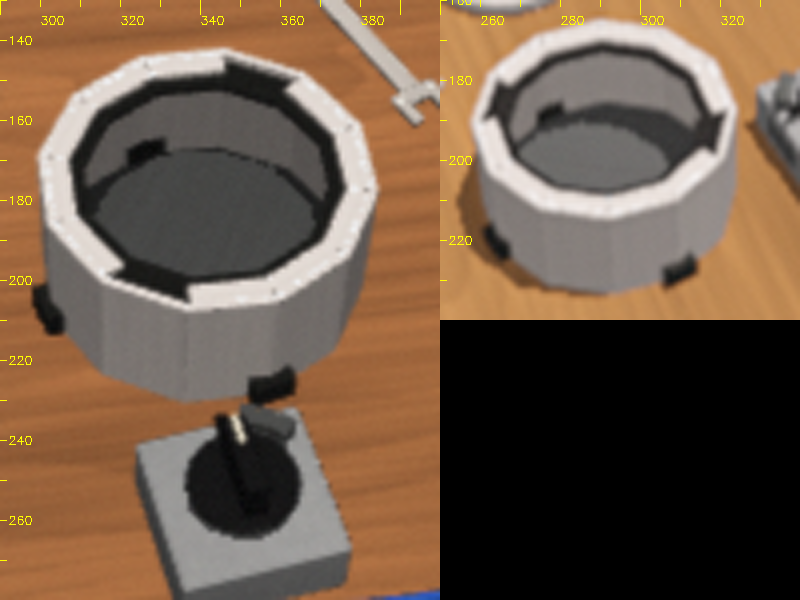

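View pics/lid.png

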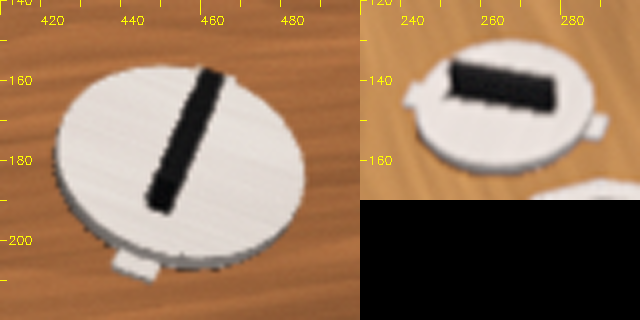

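View pics/panel.png

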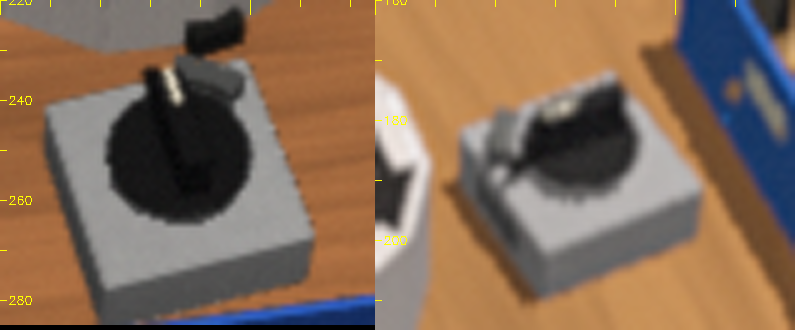

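The crops give spigot tops, bush, pot rim corners, slots, lid lug, handle and panel corners at sub-pixel accuracy. In the scene view the spigot tops are at about (196,172), (225,170), (194,195), (228,190) and (223,216), with the bush at (195,225).

```bash
python3 - <<'E'
from h import *
from scipy.optimize import least_squares
S=load('scene0');D=load('side0')
sc=lambda p:(170+p[0]/4,160+p[1]/4); sd=lambda p:(270+(p[0]-360)/4,240+p[1]/4)
for n,a,b in [('A',(106,47),(495,215)),('B',(221,41),(468,131)),('C',(97,142),(598,189)),('D',(232,119),(552,100)),('E',(213,225),(656,83)),('bush',(99,262),(690,186))]:
    print(n,np.round(tri((S,*sc(a)),(D,*sd(b))),4))
def fit(ps,pd,N,x0,Rr=None):
    P=[(S,p) for p in ps]+[(D,p) for p in pd]
    def res(q):
        x,y,z,r,ph=q; out=[]
        for d,p in P:
            w=atz(d,*p,z)[:2]-[x,y]; th=np.arctan2(w[1],w[0])-ph
            if N: 
                k=np.round(th/(2*np.pi/N))*2*np.pi/N+ph; out+=list(w-r*np.array([np.cos(k),np.sin(k)]))
            else: out.append(np.hypot(*w)-r)
        return np.array(out)
    r=least_squares(res,x0,loss='soft_l1',f_scale=.004); print(np.round(r.x,4),'rms',np.sqrt(np.mean(r.fun**2))); return r.x
ps=[(290+x/4,130+y/4) for x,y in[(38,165),(72,97),(140,62),(228,48),(302,67),(362,127),(378,188),(345,250),(283,290),(187,308),(108,278),(50,222)]]
pd=[(250+(x-440)/4,160+y/4) for x,y in[(530,42),(598,18),(660,25),(712,55),(736,107),(725,165),(675,205),(605,218),(540,205),(488,165),(470,118),(485,75)]]
c=atz(S,342,176,.106)
for ph in (0,.13,.26,.39): q=fit(ps,pd,12,[c[0],c[1],.106,.11,ph])
print('slots');
for d,l in((S,[(290+258/4,130+78/4),(290+150/4,130+282/4)]),(D,[(250+60/4,160+100/4),(250+272/4,160+132/4)])):
    w=[atz(d,*p,.106)[:2] for p in l]; print(np.round(w,4),np.round(np.mean(w,0),4),'yaw',np.arctan2(*(w[0]-w[1])[::-1]))
# lid rim (top of plate)
ps=[(410+x/4,140+y/4) for x,y in[(55,150),(75,105),(160,66),(245,82),(285,120),(304,180),(280,235),(200,260),(120,235),(70,190)]]
pd=[(230+(x-360)/4,120+y/4) for x,y in[(416,105),(440,60),(515,40),(575,60),(595,100),(580,140),(540,162),(500,167),(440,145)]]
c=atz(S,455,178,.018); fit(ps,pd,0,[c[0],c[1],.018,.0875,0])
print('lug',np.round(atz(S,410+132/4,140+271/4,.006),4),'side L',atz(D,230+45/4,120+96/4,.006),'R',atz(D,230+246/4,120+125/4,.006))
print('handle scene',atz(S,410+165/4,140+190/4,.058),atz(S,410+211/4,140+69/4,.058))
a=[(315+x/5,220+y/5) for x,y in[(45,105),(245,60),(313,238),(100,292)]]
b=[(315+(x-375)/6,160+y/6) for x,y in[(460,128),(612,72),(702,193),(545,257)]]
print('panel S',np.round([atz(S,*p,.05) for p in a],4).tolist()); print('D',np.round([atz(D,*p,.05) for p in b],4).tolist())
print('mark S',atz(S,315+170/5,220+85/5,.101),'D',atz(D,315+(562-375)/6,160+107/6,.101))
E
```

```text
A [ 0.4081 -0.3774  0.0727]
B [ 0.4125 -0.2991  0.071 ]
C [ 0.4888 -0.383   0.0723]
D [ 0.4827 -0.2943  0.0717]
E [ 0.5658 -0.3085  0.0711]
bush [ 0.5635 -0.3874  0.041 ]
[0.4931 0.0129 0.103  0.1133 0.2557] rms 0.0036971883686050815
[0.4931 0.0129 0.103  0.1133 0.2557] rms 0.003697188367948506
[0.4931 0.0129 0.103  0.1133 0.2557] rms 0.0036971883678530307
[0.4931 0.0129 0.103  0.1133 0.2557] rms 0.003697188369600445
slots
[[ 0.4176  0.0614]
 [ 0.5793 -0.0387]] [0.4985 0.0113] yaw 2.5874076759421674
[[ 0.4148  0.0553]
 [ 0.5746 -0.0426]] [0.4947 0.0064] yaw 2.591985611166381
[0.493  0.3448 0.0133 0.0892 0.    ] rms 0.0035387036460015264
lug [0.5773 0.2861 0.006 ] side L [0.40302136 0.3919264  0.006     ] R [0.57916714 0.28273078 0.006     ]
handle scene [0.54938176 0.30717732 0.058     ] [0.4487198  0.37167145 0.058     ]
panel S [[0.6637, -0.0599, 0.05], [0.6516, 0.0459, 0.05], [0.7579, 0.0589, 0.05], [0.7721, -0.0492, 0.05]]
D [[0.6477, 0.0429, 0.05], [0.7515, 0.0544, 0.05], [0.7639, -0.0554, 0.05], [0.6584, -0.0696, 0.05]]
mark S [ 0.69215875 -0.00286156  0.101     ] D [ 0.69269031 -0.00581369  0.101     ]
```

```bash
cat >> h.py <<'E'
def plan(wps,start=None):
    """wps: (x,y,z,yawdeg of tool y); prints calls with slide mm / delta_rot z"""
    if start is None:
        s=ctrl.get_state(); m=R.from_rotvec(s['tool_rot']).as_matrix(); p=np.array(s['position']); yw=np.degrees(np.arctan2(m[1,1],m[0,1]))
        print('from',np.round(p,4),round(yw,2),'tilt',np.round(m[:2,2],3))
    else: p=np.array(start[:3]); yw=start[3]
    for w in wps:
        n=max(1,int(np.ceil(max(np.linalg.norm(np.array(w[:3])-p)/.24,abs(w[3]-yw)/42))))
        for i in range(n):
            f=1/(n-i); t=p+(np.array(w[:3])-p)*f; ty=yw+(w[3]-yw)*f
            c,s=np.cos(np.radians(yw)),np.sin(np.radians(yw))
            d=(t-p)*1000; sl=np.round([-s*d[0]+c*d[1], c*d[0]+s*d[1], -d[2]],1); rz=round(-np.radians(ty-yw),3)
            print(sl.tolist(),rz,'rows',int(np.ceil(max(np.linalg.norm(d)/50,abs(ty-yw)/8.59)))); p,yw=t,ty
        print('  at',np.round(p,3),round(yw,1))
E
python3 - <<'E'
from h import *
s=ctrl.get_state(); m=R.from_rotvec(s['tool_rot']).as_matrix(); print(m[:,0],'check x = (-s,c)->',-m[1,1],m[0,1])
plan([(.45,.15,.25,72),(.566,-.3085,.2,72),(.566,-.3085,.063,72)])
E
```

```text
[-9.62749471e-01  2.70394982e-01 -9.63259554e-05] check x = (-s,c)-> -0.9627483737104056 0.2703948228725704
from [0.1757 0.6254 0.2437] 74.31 tilt [-0.    -0.001]
[-130.9, -127.8, -2.1] 0.013 rows 4
[-132.6, -126.1, -2.1] 0.013 rows 4
[-134.3, -124.3, -2.1] 0.013 rows 4
  at [0.45 0.15 0.25] 72.0
[-126.0, -200.1, 25.0] -0.0 rows 5
[-126.0, -200.1, 25.0] -0.0 rows 5
  at [ 0.566 -0.308  0.2  ] 72.0
[0.0, 0.0, 137.0] -0.0 rows 3
  at [ 0.566 -0.308  0.063] 72.0
```

>>> send_rows(motion=[{"claw": 0.26, "slide": [-131, -128, -2], "delta_rot": [0, 0, 0.013]}, {"claw": 0.26, "slide": [-131, -128, -2], "delta_rot": [0, 0, 0.013]}, {"claw": 0.26, "slide": [-131, -128, -2], "delta_rot": [0, 0, 0.013]}, {"claw": 0.26, "slide": [-131, -128, -2], "delta_rot": [0, 0, 0.013]}, {"claw": 0.26, "slide": [-131, -128, -2], "delta_rot": [0, 0, 0.013]}], grip_force=40)

```text
time: 0.65
position: [0.2715, 0.4625, 0.2468]
tool_rot: [0.462, 3.105, -0.002]
ft_force: [0.4, -0.9, 0.0]
grip_width: 0.667
grip_force: 0.0
```

>>> send_rows(motion=[{"claw": 0.26, "slide": [-133, -126, -2], "delta_rot": [0, 0, 0.013]}, {"claw": 0.26, "slide": [-133, -126, -2], "delta_rot": [0, 0, 0.013]}, {"claw": 0.26, "slide": [-133, -126, -2], "delta_rot": [0, 0, 0.013]}, {"claw": 0.26, "slide": [-133, -126, -2], "delta_rot": [0, 0, 0.013]}, {"claw": 0.26, "slide": [-133, -126, -2], "delta_rot": [0, 0, 0.013]}])

```text
time: 1.15
position: [0.362, 0.3046, 0.2488]
tool_rot: [0.481, 3.103, -0.001]
ft_force: [0.6, 0.4, -0.2]
grip_width: 0.627
grip_force: 0.0
```

>>> send_rows(motion=[{"claw": 0.26, "slide": [-134, -124, -2], "delta_rot": [0, 0, 0.013]}, {"claw": 0.26, "slide": [-134, -124, -2], "delta_rot": [0, 0, 0.013]}, {"claw": 0.26, "slide": [-134, -124, -2], "delta_rot": [0, 0, 0.013]}, {"claw": 0.26, "slide": [-134, -124, -2], "delta_rot": [0, 0, 0.013]}, {"claw": 0.26, "slide": [-134, -124, -2], "delta_rot": [0, 0, 0.013]}])

```text
time: 1.65
position: [0.4527, 0.147, 0.2508]
tool_rot: [0.5, 3.1, -0.001]
ft_force: [0.2, 0.3, 0.5]
grip_width: 0.626
grip_force: 0.0
```

>>> send_rows(motion=[{"claw": 0.26, "slide": [-126, -200, 25], "delta_rot": [0, 0, 0]}, {"claw": 0.26, "slide": [-126, -200, 25], "delta_rot": [0, 0, 0]}, {"claw": 0.26, "slide": [-126, -200, 25], "delta_rot": [0, 0, 0]}, {"claw": 0.26, "slide": [-126, -200, 25], "delta_rot": [0, 0, 0]}, {"claw": 0.26, "slide": [-126, -200, 25], "delta_rot": [0, 0, 0]}])

```text
time: 2.15
position: [0.5097, -0.0793, 0.2254]
tool_rot: [0.488, 3.103, 0.0]
ft_force: [0.6, -0.1, 0.4]
grip_width: 0.629
grip_force: 0.0
```

>>> send_rows(motion=[{"claw": 0.26, "slide": [-126, -200, 25], "delta_rot": [0, 0, 0]}, {"claw": 0.26, "slide": [-126, -200, 25], "delta_rot": [0, 0, 0]}, {"claw": 0.26, "slide": [-126, -200, 25], "delta_rot": [0, 0, 0]}, {"claw": 0.26, "slide": [-126, -200, 25], "delta_rot": [0, 0, 0]}, {"claw": 0.26, "slide": [-126, -200, 25], "delta_rot": [0, 0, 0]}])

```text
time: 2.65
position: [0.569, -0.3079, 0.1992]
tool_rot: [-0.487, -3.103, 0.0]
ft_force: [0.7, -0.2, 1.0]
grip_width: 0.627
grip_force: 0.0
```

```bash
cat >> h.py <<'E'
SP={'A':((196.5,171.7),(303.7,293.7)),'B':((225.2,170.2),(297,272.7)),'C':((194.2,195.5),(329.5,287.2)),'D':((228,189.7),(318,265)),'E':((223.2,216.2),(344,260.7))}
def watch(names,tag):
    for i,v in enumerate(('scene','side')):
        a=load(v+'0')['color'];d=snap(v,v+tag)['color']
        for n in names:
            x,y=[int(round(t)) for t in SP[n][i]]; T=a[y-5:y+16,x-10:x+14]; W=d[y-25:y+36,x-30:x+34]
            r=cv2.matchTemplate(W,T,cv2.TM_CCOEFF_NORMED);_,m,_,l=cv2.minMaxLoc(r); print(v,n,round(m,2),l[0]-20,l[1]-20,'at0',round(float(r[20,20]),2))
E
python3 - <<'E'
from h import *
watch('ABCDE','1'); d=snap('wrist','wrist1'); st()
for p in [(0.4081,-.3774,.0727),(.4125,-.2991,.071),(.4888,-.383,.0723),(.4827,-.2943,.0717),(.5658,-.3085,.0711)]: print(np.round(proj(d,p)))
plan([(.566,-.3085,.063,72)])
E
```

```text
scene A 0.52 1 4 at0 0.3
scene B 0.62 2 15 at0 0.43
scene C 0.9 0 0 at0 0.9
scene D 0.79 1 1 at0 0.79
scene E 0.75 0 0 at0 0.75
side A 0.85 0 0 at0 0.85
side B 0.79 6 20 at0 0.78
side C 0.79 0 0 at0 0.79
side D 0.83 0 0 at0 0.83
side E 0.94 0 0 at0 0.94
2.8 [ 0.5675 -0.3083  0.1989] [-4.93e-01 -3.10e+00  2.00e-03] F [ 0.2  0.4 -0.8] g 0.631 0.0
[153.  11.]
[265. -23.]
[194. 129.]
[306.  81.]
[323. 194.]
from [ 0.5675 -0.3083  0.1989] 71.95 tilt [-0.003 -0.001]
[1.4, -0.7, 135.9] -0.001 rows 3
  at [ 0.566 -0.308  0.063] 72.0
```

View pics/wrist1.png

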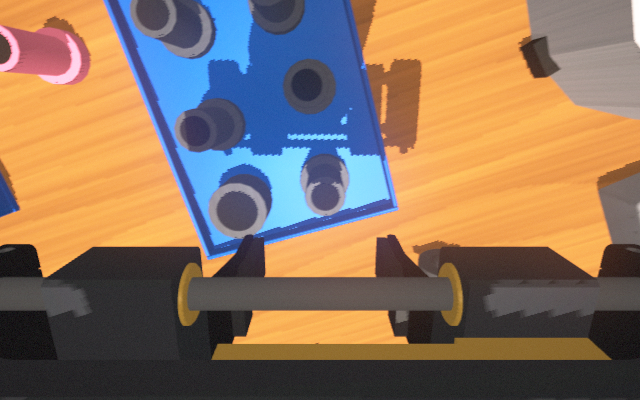

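The wrist view shows E's top at (323,196), D at (309,86) and C at (196,129). The predictions match within 5 px, so the positions are good. Picking E.

>>> send_rows(motion=[{"claw": 0.26, "slide": [1, -1, 100], "delta_rot": [0, 0, 0]}, {"claw": 0.26, "slide": [1, -1, 100], "delta_rot": [0, 0, 0]}, {"claw": 0.26, "slide": [1, -1, 136], "delta_rot": [0, 0, 0]}, {"claw": 0.26, "slide": [1, -1, 136], "delta_rot": [0, 0, 0]}])

```text
time: 3.2
position: [0.564, -0.3019, 0.0587]
tool_rot: [-0.482, -3.094, -0.008]
ft_force: [-0.2, -0.0, 0.5]
grip_width: 0.625
grip_force: 0.0
```

>>> send_rows(motion=[{"claw": -0.6, "slide": [0, 0, 0], "delta_rot": [0, 0, 0]}, {"claw": -0.6, "slide": [0, 0, 0], "delta_rot": [0, 0, 0]}, {"claw": -0.6, "slide": [0, 0, 0], "delta_rot": [0, 0, 0]}, {"claw": -0.6, "slide": [0, 0, 0], "delta_rot": [0, 0, 0]}], grip_force=40)

```text
time: 3.6
position: [0.5673, -0.3087, 0.0666]
tool_rot: [0.489, 3.1, -0.001]
ft_force: [1.0, -0.1, 5.9]
grip_width: 0.359
grip_force: 40.1
```

>>> send_rows(motion=[{"claw": -0.6, "slide": [0, 0, -30], "delta_rot": [0, 0, 0]}, {"claw": -0.6, "slide": [0, 0, -70], "delta_rot": [0, 0, 0]}, {"claw": -0.6, "slide": [0, 0, -110], "delta_rot": [0, 0, 0]}, {"claw": -0.6, "slide": [0, 0, -140], "delta_rot": [0, 0, 0]}, {"claw": -0.6, "slide": [0, 0, -140], "delta_rot": [0, 0, 0]}])

```text
time: 4.1
position: [0.5682, -0.3101, 0.2104]
tool_rot: [0.489, 3.094, -0.003]
ft_force: [0.8, -0.3, -1.7]
grip_width: 0.357
grip_force: 40.0
```

```bash
python3 - <<'E'
from h import *
st(); plan([(.4493,.0253,.203,72),(.4493,.0253,.066,72)])
E
```

```text
4.1 [ 0.5682 -0.3101  0.2104] [ 4.890e-01  3.094e+00 -3.000e-03] F [ 0.8 -0.3 -1.7] g 0.357 40.0
from [ 0.5682 -0.3101  0.2104] 72.05 tilt [ 0.009 -0.003]
[108.2, 141.2, 3.7] 0.0 rows 4
[108.3, 141.2, 3.7] 0.0 rows 4
  at [0.449 0.025 0.203] 72.0
[0.0, 0.0, 137.0] -0.0 rows 3
  at [0.449 0.025 0.066] 72.0
```

>>> send_rows(motion=[{"claw": -0.6, "slide": [27, 35, 0], "delta_rot": [0, 0, 0]}, {"claw": -0.6, "slide": [54, 70, 0], "delta_rot": [0, 0, 0]}, {"claw": -0.6, "slide": [81, 105, 0], "delta_rot": [0, 0, 0]}, {"claw": -0.6, "slide": [108, 141, 0], "delta_rot": [0, 0, 0]}])

```text
time: 4.5
position: [0.5052, -0.1393, 0.2035]
tool_rot: [-0.49, -3.102, -0.0]
ft_force: [0.2, 0.7, -1.8]
grip_width: 0.355
grip_force: 40.0
```

>>> send_rows(motion=[{"claw": -0.6, "slide": [27, 35, 0], "delta_rot": [0, 0, 0]}, {"claw": -0.6, "slide": [54, 70, 0], "delta_rot": [0, 0, 0]}, {"claw": -0.6, "slide": [81, 105, 0], "delta_rot": [0, 0, 0]}, {"claw": -0.6, "slide": [108, 141, 0], "delta_rot": [0, 0, 0]}, {"claw": -0.6, "slide": [108, 141, 0], "delta_rot": [0, 0, 0]}])

```text
time: 5.0
position: [0.4446, 0.033, 0.2036]
tool_rot: [-0.474, -3.103, -0.004]
ft_force: [0.6, -0.7, -2.6]
grip_width: 0.356
grip_force: 40.0
```

>>> send_rows(motion=[{"claw": -0.6, "slide": [0, 0, 0], "delta_rot": [0, 0, 0]}, {"claw": -0.6, "slide": [0, 0, 0], "delta_rot": [0, 0, 0]}, {"claw": -0.6, "slide": [0, 0, 0], "delta_rot": [0, 0, 0]}])

```text
time: 5.3
position: [0.4475, 0.0252, 0.2044]
tool_rot: [-0.494, -3.102, 0.0]
ft_force: [0.2, 0.0, -1.7]
grip_width: 0.356
grip_force: 40.0
```

```bash
python3 - <<'E'
from h import *
st(); plan([(.4493,.0253,.066,72)]); watch('ABCD','2')
d=snap('wrist','wrist2')
S=load('scene2');im=S['color'][100:260,260:420]
cv2.imwrite('pics/v1.png',np.hstack([cv2.resize(im,(400,400)),cv2.resize(d['color'],(400,250))[:250] if 0 else cv2.copyMakeBorder(cv2.resize(d['color'],(400,250)),0,150,0,0,cv2.BORDER_CONSTANT)]))
E
```

```text
5.3 [0.4475 0.0252 0.2044] [-0.494 -3.102  0.   ] F [ 0.2  0.  -1.7] g 0.356 40.0
from [0.4475 0.0252 0.2044] 71.92 tilt [-0. -0.]
[-1.6, 0.7, 138.4] -0.001 rows 3
  at [0.449 0.025 0.066] 72.0
scene A 1.0 0 0 at0 1.0
scene B 1.0 0 0 at0 1.0
scene C 1.0 0 0 at0 1.0
scene D 1.0 0 0 at0 1.0
side A 1.0 0 0 at0 1.0
side B 1.0 0 0 at0 1.0
side C 1.0 0 0 at0 1.0
side D 1.0 0 0 at0 1.0
```

View pics/v1.png

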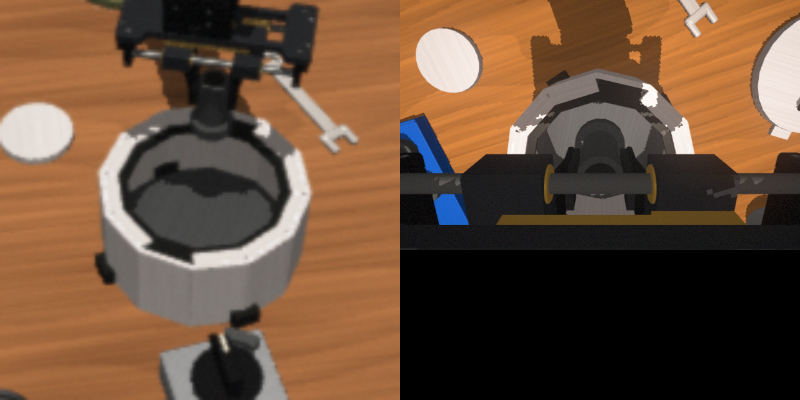

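E is held upright, with the foot at crop (210,128) over the rear of the pot mouth. The remaining spigots haven't moved. Lowering.

>>> send_rows(motion=[{"claw": -0.6, "slide": [-1, 0, 40], "delta_rot": [0, 0, 0]}, {"claw": -0.6, "slide": [-1, 0, 80], "delta_rot": [0, 0, 0]}, {"claw": -0.6, "slide": [-1, 0, 110], "delta_rot": [0, 0, 0]}, {"claw": -0.6, "slide": [-1, 0, 128], "delta_rot": [0, 0, 0]}, {"claw": -0.6, "slide": [-1, 0, 137], "delta_rot": [0, 0, 0]}])

```text
time: 5.95
position: [0.447, 0.0251, 0.0675]
tool_rot: [-0.49, -3.098, 0.004]
ft_force: [-20.0, -4.5, 58.0]
grip_width: 0.356
grip_force: 40.0
```

>>> send_rows(motion=[{"claw": -0.6, "slide": [0, 0, 0], "delta_rot": [0, 0, 0]}, {"claw": -0.6, "slide": [0, 0, 0], "delta_rot": [0, 0, 0]}, {"claw": 0.0, "slide": [0, 0, 0], "delta_rot": [0, 0, 0]}, {"claw": 0.0, "slide": [0, 0, 0], "delta_rot": [0, 0, 0]}, {"claw": 0.0, "slide": [0, 0, 0], "delta_rot": [0, 0, 0]}])

```text
time: 6.45
position: [0.4487, 0.0265, 0.068]
tool_rot: [0.489, 3.102, 0.001]
ft_force: [-0.2, 0.4, 0.2]
grip_width: 0.485
grip_force: 0.0
```

>>> send_rows(motion=[{"claw": 0.0, "slide": [0, 0, -30], "delta_rot": [0, 0, 0]}, {"claw": 0.0, "slide": [0, 0, -70], "delta_rot": [0, 0, 0]}, {"claw": 0.0, "slide": [0, 0, -110], "delta_rot": [0, 0, 0]}, {"claw": 0.0, "slide": [0, 0, -137], "delta_rot": [0, 0, 0]}])

```text
time: 6.85
position: [0.4492, 0.0264, 0.2076]
tool_rot: [0.489, 3.1, 0.003]
ft_force: [-0.6, -0.0, 0.3]
grip_width: 0.499
grip_force: 0.0
```

```bash
python3 - <<'E'
from h import *
st(); a=(.4493,.0253,.203,72)
b=(.4827,-.2943,.2,36); plan([b,b[:2]+(.063,36),b[:2]+(.203,36),(.5232,-.0283,.203,36)],a)
E
```

```text
6.85 [0.4492 0.0264 0.2076] [4.89e-01 3.10e+00 3.00e-03] F [-0.6 -0.   0.3] g 0.499 0.0
[-65.3, -146.8, 1.5] 0.314 rows 4
[-107.4, -119.5, 1.5] 0.314 rows 4
  at [ 0.483 -0.294  0.2  ] 36.0
[0.0, 0.0, 137.0] -0.0 rows 3
  at [ 0.483 -0.294  0.063] 36.0
[0.0, 0.0, -140.0] -0.0 rows 3
  at [ 0.483 -0.294  0.203] 36.0
[95.7, 94.6, -0.0] -0.0 rows 3
[95.7, 94.6, -0.0] -0.0 rows 3
  at [ 0.523 -0.028  0.203] 36.0
```

>>> send_rows(motion=[{"claw": 0.26, "slide": [-16, -37, 0], "delta_rot": [0, 0, 0.08]}, {"claw": 0.26, "slide": [-33, -74, 0], "delta_rot": [0, 0, 0.157]}, {"claw": 0.26, "slide": [-49, -110, 0], "delta_rot": [0, 0, 0.236]}, {"claw": 0.26, "slide": [-65, -147, 0], "delta_rot": [0, 0, 0.314]}, {"claw": 0.26, "slide": [-65, -147, 0], "delta_rot": [0, 0, 0.314]}])

```text
time: 7.35
position: [0.4645, -0.1398, 0.2053]
tool_rot: [0.983, 2.981, -0.003]
ft_force: [0.1, 0.0, -0.0]
grip_width: 0.629
grip_force: 0.0
```

>>> send_rows(motion=[{"claw": 0.26, "slide": [-27, -30, 0], "delta_rot": [0, 0, 0.08]}, {"claw": 0.26, "slide": [-54, -60, 0], "delta_rot": [0, 0, 0.157]}, {"claw": 0.26, "slide": [-81, -90, 0], "delta_rot": [0, 0, 0.236]}, {"claw": 0.26, "slide": [-107, -120, 0], "delta_rot": [0, 0, 0.314]}, {"claw": 0.26, "slide": [-107, -120, 0], "delta_rot": [0, 0, 0.314]}])

```text
time: 7.85
position: [0.4799, -0.299, 0.2046]
tool_rot: [1.435, 2.793, -0.008]
ft_force: [-0.1, 0.0, 0.3]
grip_width: 0.633
grip_force: 0.0
```

>>> send_rows(motion=[{"claw": 0.26, "slide": [0, 0, 0], "delta_rot": [0, 0, 0]}, {"claw": 0.26, "slide": [0, 0, 0], "delta_rot": [0, 0, 0]}, {"claw": 0.26, "slide": [0, 0, 0], "delta_rot": [0, 0, 0]}])

```text
time: 8.15
position: [0.4818, -0.2915, 0.2045]
tool_rot: [-1.419, -2.803, -0.003]
ft_force: [-0.1, 0.1, 0.7]
grip_width: 0.631
grip_force: 0.0
```

```bash
python3 - <<'E'
from h import *
st(); b=(.4827,-.2943,.064,36); plan([b]); watch('ABCD','3')
E
```

```text
8.15 [ 0.4818 -0.2915  0.2045] [-1.419 -2.803 -0.003] F [-0.1  0.1  0.7] g 0.631 0.0
from [ 0.4818 -0.2915  0.2045] 36.29 tilt [0.001 0.002]
[-2.8, -0.9, 140.5] 0.005 rows 3
  at [ 0.483 -0.294  0.064] 36.0
scene A 0.98 0 0 at0 0.98
scene B 0.68 0 0 at0 0.68
scene C 1.0 0 0 at0 1.0
scene D 0.77 0 0 at0 0.77
side A 0.94 0 0 at0 0.94
side B 0.8 0 0 at0 0.8
side C 1.0 0 0 at0 1.0
side D 0.86 0 0 at0 0.86
```

>>> send_rows(motion=[{"claw": 0.26, "slide": [-2, -1, 50], "delta_rot": [0, 0, 0]}, {"claw": 0.26, "slide": [-3, -1, 95], "delta_rot": [0, 0, 0]}, {"claw": 0.26, "slide": [-3, -1, 130], "delta_rot": [0, 0, 0]}, {"claw": 0.26, "slide": [-3, -1, 140], "delta_rot": [0, 0, 0]}, {"claw": 0.26, "slide": [-3, -1, 140], "delta_rot": [0, 0, 0]}])

```text
time: 8.75
position: [0.4816, -0.2957, 0.0638]
tool_rot: [-1.422, -2.799, 0.0]
ft_force: [-0.0, -0.3, 0.1]
grip_width: 0.629
grip_force: 0.0
```

>>> send_rows(motion=[{"claw": -0.6, "slide": [0, 0, 0], "delta_rot": [0, 0, 0]}, {"claw": -0.6, "slide": [0, 0, 0], "delta_rot": [0, 0, 0]}, {"claw": -0.6, "slide": [0, 0, 0], "delta_rot": [0, 0, 0]}, {"claw": -0.6, "slide": [0, 0, 0], "delta_rot": [0, 0, 0]}, {"claw": -0.6, "slide": [0, 0, 0], "delta_rot": [0, 0, 0]}])

```text
time: 9.25
position: [0.4834, -0.2966, 0.0658]
tool_rot: [1.422, 2.798, 0.002]
ft_force: [0.8, 1.3, 4.8]
grip_width: 0.357
grip_force: 39.9
```

>>> send_rows(motion=[{"claw": -0.6, "slide": [0, 0, -30], "delta_rot": [0, 0, 0]}, {"claw": -0.6, "slide": [0, 0, -70], "delta_rot": [0, 0, 0]}, {"claw": -0.6, "slide": [0, 0, -110], "delta_rot": [0, 0, 0]}, {"claw": -0.6, "slide": [0, 0, -140], "delta_rot": [0, 0, 0]}, {"claw": -0.6, "slide": [0, 0, -140], "delta_rot": [0, 0, 0]}])

```text
time: 9.75
position: [0.4839, -0.2982, 0.2087]
tool_rot: [1.421, 2.794, 0.002]
ft_force: [0.2, -0.4, -1.3]
grip_width: 0.359
grip_force: 39.9
```

>>> send_rows(motion=[{"claw": -0.6, "slide": [32, 31, 0], "delta_rot": [0, 0, 0]}, {"claw": -0.6, "slide": [64, 63, 0], "delta_rot": [0, 0, 0]}, {"claw": -0.6, "slide": [96, 95, 0], "delta_rot": [0, 0, 0]}, {"claw": -0.6, "slide": [128, 126, 0], "delta_rot": [0, 0, 0]}, {"claw": -0.6, "slide": [128, 126, 0], "delta_rot": [0, 0, 0]}])

```text
time: 10.25
position: [0.5089, -0.1104, 0.2028]
tool_rot: [-1.406, -2.805, -0.004]
ft_force: [0.0, 0.6, -2.0]
grip_width: 0.361
grip_force: 39.9
```

>>> send_rows(motion=[{"claw": -0.6, "slide": [32, 31, 0], "delta_rot": [0, 0, 0]}, {"claw": -0.6, "slide": [64, 63, 0], "delta_rot": [0, 0, 0]}, {"claw": -0.6, "slide": [64, 63, 0], "delta_rot": [0, 0, 0]}, {"claw": -0.6, "slide": [64, 63, 0], "delta_rot": [0, 0, 0]}, {"claw": -0.6, "slide": [64, 63, 0], "delta_rot": [0, 0, 0]}])

```text
time: 10.75
position: [0.521, -0.0316, 0.2038]
tool_rot: [-1.426, -2.798, 0.003]
ft_force: [0.1, -0.4, -1.6]
grip_width: 0.355
grip_force: 39.9
```

```bash
python3 - <<'E'
from h import *
st(); plan([(.5232,-.0283,.072,36)])
E
```

```text
10.75 [ 0.521  -0.0316  0.2038] [-1.426 -2.798  0.003] F [ 0.1 -0.4 -1.6] g 0.355 39.9
from [ 0.521  -0.0316  0.2038] 36.0 tilt [-0.002 -0.001]
[1.4, 3.7, 131.8] 0.0 rows 3
  at [ 0.523 -0.028  0.072] 36.0
```

>>> send_rows(motion=[{"claw": -0.6, "slide": [1, 4, 40], "delta_rot": [0, 0, 0]}, {"claw": -0.6, "slide": [1, 4, 80], "delta_rot": [0, 0, 0]}, {"claw": -0.6, "slide": [1, 4, 110], "delta_rot": [0, 0, 0]}, {"claw": -0.6, "slide": [1, 4, 125], "delta_rot": [0, 0, 0]}, {"claw": -0.6, "slide": [1, 4, 129], "delta_rot": [0, 0, 0]}])

```text
time: 11.25
position: [0.5231, -0.0283, 0.0741]
tool_rot: [-1.426, -2.797, 0.004]
ft_force: [-0.1, -0.5, -1.5]
grip_width: 0.355
grip_force: 39.9
```

>>> send_rows(motion=[{"claw": -0.6, "slide": [0, 0, 2], "delta_rot": [0, 0, 0]}, {"claw": -0.6, "slide": [0, 0, 4], "delta_rot": [0, 0, 0]}, {"claw": 0.0, "slide": [0, 0, 4], "delta_rot": [0, 0, 0]}, {"claw": 0.0, "slide": [0, 0, 4], "delta_rot": [0, 0, 0]}, {"claw": 0.0, "slide": [0, 0, 4], "delta_rot": [0, 0, 0]}])

```text
time: 11.75
position: [0.525, -0.0267, 0.0724]
tool_rot: [1.423, 2.799, 0.002]
ft_force: [-0.1, -0.3, 0.3]
grip_width: 0.486
grip_force: 0.0
```

>>> send_rows(motion=[{"claw": 0.0, "slide": [0, 0, -30], "delta_rot": [0, 0, 0]}, {"claw": 0.0, "slide": [0, 0, -70], "delta_rot": [0, 0, 0]}, {"claw": 0.0, "slide": [0, 0, -110], "delta_rot": [0, 0, 0]}, {"claw": 0.0, "slide": [0, 0, -135], "delta_rot": [0, 0, 0]}, {"claw": 0.0, "slide": [0, 0, -135], "delta_rot": [0, 0, 0]}])

```text
time: 12.25
position: [0.527, -0.027, 0.2109]
tool_rot: [1.421, 2.795, 0.009]
ft_force: [-0.2, -0.4, 0.3]
grip_width: 0.501
grip_force: 0.0
```

```bash
python3 - <<'E'
from h import *
st(); a=(.5232,-.0283,.204,36)
b=(.4125,-.2991,.204,0); plan([b,(.495,.0585,.204,0)])
E
```

```text
12.25 [ 0.527  -0.027   0.2109] [1.421 2.795 0.009] F [-0.2 -0.4  0.3] g 0.501 0.0
from [ 0.527  -0.027   0.2109] 36.1 tilt [0.008 0.002]
[-76.2, -126.4, 3.5] 0.315 rows 3
[-111.6, -96.6, 3.5] 0.315 rows 3
  at [ 0.412 -0.299  0.204] 0.0
[178.8, 41.3, -0.0] -0.0 rows 4
[178.8, 41.3, -0.0] -0.0 rows 4
  at [0.495 0.058 0.204] 0.0
```

>>> send_rows(motion=[{"claw": 0.26, "slide": [-19, -32, 2], "delta_rot": [0, 0, 0.08]}, {"claw": 0.26, "slide": [-38, -63, 3], "delta_rot": [0, 0, 0.157]}, {"claw": 0.26, "slide": [-57, -95, 3], "delta_rot": [0, 0, 0.236]}, {"claw": 0.26, "slide": [-76, -126, 3], "delta_rot": [0, 0, 0.315]}, {"claw": 0.26, "slide": [-76, -126, 3], "delta_rot": [0, 0, 0.315]}])

```text
time: 12.75
position: [0.4637, -0.1695, 0.2031]
tool_rot: [-1.862, -2.53, 0.002]
ft_force: [-0.5, -0.7, 0.2]
grip_width: 0.629
grip_force: 0.0
```

>>> send_rows(motion=[{"claw": 0.26, "slide": [-28, -24, 0], "delta_rot": [0, 0, 0.08]}, {"claw": 0.26, "slide": [-56, -48, 0], "delta_rot": [0, 0, 0.157]}, {"claw": 0.26, "slide": [-84, -72, 0], "delta_rot": [0, 0, 0.236]}, {"claw": 0.26, "slide": [-112, -97, 0], "delta_rot": [0, 0, 0.315]}, {"claw": 0.26, "slide": [-112, -97, 0], "delta_rot": [0, 0, 0.315]}])

```text
time: 13.25
position: [0.4055, -0.305, 0.2034]
tool_rot: [2.235, 2.207, -0.004]
ft_force: [0.6, 0.1, -0.4]
grip_width: 0.629
grip_force: 0.0
```

>>> send_rows(motion=[{"claw": 0.26, "slide": [0, 0, 0], "delta_rot": [0, 0, 0]}, {"claw": 0.26, "slide": [0, 0, 0], "delta_rot": [0, 0, 0]}, {"claw": 0.26, "slide": [0, 0, 0], "delta_rot": [0, 0, 0]}])

```text
time: 13.55
position: [0.4103, -0.2979, 0.2033]
tool_rot: [-2.218, -2.224, -0.001]
ft_force: [-0.9, 1.3, 0.3]
grip_width: 0.629
grip_force: 0.0
```

```bash
python3 - <<'E'
from h import *
st(); b=(.4125,-.2991,.064,0); plan([b]); watch('ABC','4')
E
```

```text
13.55 [ 0.4103 -0.2979  0.2033] [-2.218e+00 -2.224e+00 -1.000e-03] F [-0.9  1.3  0.3] g 0.629 0.0
from [ 0.4103 -0.2979  0.2033] 0.13 tilt [-0.     0.001]
[-1.3, 2.2, 139.3] 0.002 rows 3
  at [ 0.412 -0.299  0.064] 0.0
scene A 1.0 0 0 at0 1.0
scene B 0.84 0 0 at0 0.84
scene C 1.0 0 0 at0 1.0
side A 1.0 0 0 at0 1.0
side B 0.85 6 20 at0 0.82
side C 1.0 0 0 at0 1.0
```

>>> send_rows(motion=[{"claw": 0.26, "slide": [-1, 2, 50], "delta_rot": [0, 0, 0]}, {"claw": 0.26, "slide": [-1, 2, 95], "delta_rot": [0, 0, 0]}, {"claw": 0.26, "slide": [-1, 2, 130], "delta_rot": [0, 0, 0]}, {"claw": 0.26, "slide": [-1, 2, 139], "delta_rot": [0, 0, 0]}, {"claw": 0.26, "slide": [-1, 2, 139], "delta_rot": [0, 0, 0]}])

```text
time: 14.15
position: [0.4112, -0.2995, 0.0638]
tool_rot: [-2.219, -2.22, 0.003]
ft_force: [-0.3, -0.1, 0.7]
grip_width: 0.629
grip_force: 0.0
```

>>> send_rows(motion=[{"claw": -0.6, "slide": [0, 0, 0], "delta_rot": [0, 0, 0]}, {"claw": -0.6, "slide": [0, 0, 0], "delta_rot": [0, 0, 0]}, {"claw": -0.6, "slide": [0, 0, 0], "delta_rot": [0, 0, 0]}, {"claw": -0.6, "slide": [0, 0, 0], "delta_rot": [0, 0, 0]}, {"claw": -0.6, "slide": [0, 0, 0], "delta_rot": [0, 0, 0]}])

```text
time: 14.65
position: [0.4131, -0.3003, 0.0657]
tool_rot: [2.219, 2.22, 0.003]
ft_force: [1.4, 1.1, 5.5]
grip_width: 0.359
grip_force: 39.9
```

>>> send_rows(motion=[{"claw": -0.6, "slide": [0, 0, -30], "delta_rot": [0, 0, 0]}, {"claw": -0.6, "slide": [0, 0, -70], "delta_rot": [0, 0, 0]}, {"claw": -0.6, "slide": [0, 0, -110], "delta_rot": [0, 0, 0]}, {"claw": -0.6, "slide": [0, 0, -140], "delta_rot": [0, 0, 0]}, {"claw": -0.6, "slide": [0, 0, -140], "delta_rot": [0, 0, 0]}])

```text
time: 15.15
position: [0.4135, -0.3014, 0.208]
tool_rot: [2.217, 2.218, 0.007]
ft_force: [0.6, -0.0, -2.7]
grip_width: 0.356
grip_force: 39.9
```

>>> send_rows(motion=[{"claw": -0.6, "slide": [40, 9, 0], "delta_rot": [0, 0, 0]}, {"claw": -0.6, "slide": [80, 18, 0], "delta_rot": [0, 0, 0]}, {"claw": -0.6, "slide": [120, 27, 0], "delta_rot": [0, 0, 0]}, {"claw": -0.6, "slide": [160, 36, 0], "delta_rot": [0, 0, 0]}, {"claw": -0.6, "slide": [179, 41, 0], "delta_rot": [0, 0, 0]}])

```text
time: 15.65
position: [0.4521, -0.1164, 0.2028]
tool_rot: [-2.213, -2.225, 0.001]
ft_force: [-0.9, -0.4, -2.8]
grip_width: 0.355
grip_force: 39.9
```

>>> send_rows(motion=[{"claw": -0.6, "slide": [40, 9, 0], "delta_rot": [0, 0, 0]}, {"claw": -0.6, "slide": [80, 18, 0], "delta_rot": [0, 0, 0]}, {"claw": -0.6, "slide": [120, 27, 0], "delta_rot": [0, 0, 0]}, {"claw": -0.6, "slide": [160, 36, 0], "delta_rot": [0, 0, 0]}, {"claw": -0.6, "slide": [179, 41, 0], "delta_rot": [0, 0, 0]}])

```text
time: 16.15
position: [0.4927, 0.0621, 0.2025]
tool_rot: [-2.214, -2.225, 0.003]
ft_force: [-0.3, -0.7, -1.8]
grip_width: 0.36
grip_force: 39.9
```

>>> send_rows(motion=[{"claw": -0.6, "slide": [0, 0, 0], "delta_rot": [0, 0, 0]}, {"claw": -0.6, "slide": [0, 0, 0], "delta_rot": [0, 0, 0]}, {"claw": -0.6, "slide": [0, 0, 0], "delta_rot": [0, 0, 0]}])

```text
time: 16.45
position: [0.4933, 0.0559, 0.2039]
tool_rot: [-2.224, -2.218, 0.002]
ft_force: [0.8, 0.4, -2.4]
grip_width: 0.359
grip_force: 39.9
```

```bash
python3 - <<'E'
from h import *
st(); plan([(.495,.0585,.072,0)])
E
```

```text
16.45 [0.4933 0.0559 0.2039] [-2.224e+00 -2.218e+00  2.000e-03] F [ 0.8  0.4 -2.4] g 0.359 39.9
from [0.4933 0.0559 0.2039] -0.15 tilt [-0.001 -0.001]
[2.6, 1.7, 131.9] -0.003 rows 3
  at [0.495 0.058 0.072] 0.0
```

>>> send_rows(motion=[{"claw": -0.6, "slide": [3, 2, 40], "delta_rot": [0, 0, 0]}, {"claw": -0.6, "slide": [3, 2, 80], "delta_rot": [0, 0, 0]}, {"claw": -0.6, "slide": [3, 2, 110], "delta_rot": [0, 0, 0]}, {"claw": -0.6, "slide": [3, 2, 125], "delta_rot": [0, 0, 0]}, {"claw": -0.6, "slide": [3, 2, 129], "delta_rot": [0, 0, 0]}])

```text
time: 16.95
position: [0.4941, 0.059, 0.0737]
tool_rot: [-2.223, -2.218, 0.006]
ft_force: [-0.2, -0.3, -2.1]
grip_width: 0.356
grip_force: 39.9
```

>>> send_rows(motion=[{"claw": -0.6, "slide": [0, 0, 2], "delta_rot": [0, 0, 0]}, {"claw": -0.6, "slide": [0, 0, 4], "delta_rot": [0, 0, 0]}, {"claw": 0.0, "slide": [0, 0, 4], "delta_rot": [0, 0, 0]}, {"claw": 0.0, "slide": [0, 0, 4], "delta_rot": [0, 0, 0]}, {"claw": 0.0, "slide": [0, 0, 4], "delta_rot": [0, 0, 0]}])

```text
time: 17.45
position: [0.4966, 0.0612, 0.0725]
tool_rot: [2.221, 2.221, 0.003]
ft_force: [-0.7, -0.7, -0.5]
grip_width: 0.483
grip_force: 0.0
```

>>> send_rows(motion=[{"claw": 0.0, "slide": [0, 0, -30], "delta_rot": [0, 0, 0]}, {"claw": 0.0, "slide": [0, 0, -70], "delta_rot": [0, 0, 0]}, {"claw": 0.0, "slide": [0, 0, -110], "delta_rot": [0, 0, 0]}, {"claw": 0.0, "slide": [0, 0, -135], "delta_rot": [0, 0, 0]}, {"claw": 0.0, "slide": [0, 0, -135], "delta_rot": [0, 0, 0]}])

```text
time: 17.95
position: [0.4985, 0.0615, 0.211]
tool_rot: [2.219, 2.22, 0.013]
ft_force: [-0.3, 0.3, -0.5]
grip_width: 0.502
grip_force: 0.0
```

```bash
python3 - <<'E'
from h import *
st(); watch('AC','5'); plan([(.4081,-.3774,.204,-36),(.4668,-.0283,.204,-36)])
E
```

```text
17.95 [0.4985 0.0615 0.211 ] [2.219 2.22  0.013] F [-0.3  0.3 -0.5] g 0.502 0.0
scene A 1.0 0 0 at0 1.0
scene C 1.0 0 0 at0 1.0
side A 0.96 0 0 at0 0.96
side C 1.0 0 0 at0 1.0
from [0.4961 0.0611 0.2071] 0.01 tilt [0.001 0.001]
[-219.3, -44.0, 1.5] 0.314 rows 5
[-222.1, 25.9, 1.5] 0.314 rows 5
  at [ 0.408 -0.377  0.204] -36.0
[158.5, -78.9, -0.0] -0.0 rows 4
[158.5, -78.9, -0.0] -0.0 rows 4
  at [ 0.467 -0.028  0.204] -36.0
```

>>> send_rows(motion=[{"claw": 0.26, "slide": [-44, -9, 2], "delta_rot": [0, 0, 0.063]}, {"claw": 0.26, "slide": [-88, -18, 2], "delta_rot": [0, 0, 0.126]}, {"claw": 0.26, "slide": [-132, -26, 2], "delta_rot": [0, 0, 0.188]}, {"claw": 0.26, "slide": [-176, -35, 2], "delta_rot": [0, 0, 0.251]}, {"claw": 0.26, "slide": [-219, -44, 2], "delta_rot": [0, 0, 0.314]}])

```text
time: 18.55
position: [0.4502, -0.1595, 0.2032]
tool_rot: [-2.542, -1.843, 0.002]
ft_force: [1.0, -0.1, 0.2]
grip_width: 0.626
grip_force: 0.0
```

>>> send_rows(motion=[{"claw": 0.26, "slide": [-44, 5, 1], "delta_rot": [0, 0, 0.063]}, {"claw": 0.26, "slide": [-88, 10, 1], "delta_rot": [0, 0, 0.126]}, {"claw": 0.26, "slide": [-132, 15, 1], "delta_rot": [0, 0, 0.188]}, {"claw": 0.26, "slide": [-176, 20, 1], "delta_rot": [0, 0, 0.251]}, {"claw": 0.26, "slide": [-222, 26, 1], "delta_rot": [0, 0, 0.314]}])

```text
time: 19.05
position: [0.4073, -0.3778, 0.2022]
tool_rot: [-2.798, -1.424, 0.001]
ft_force: [0.7, 0.9, 0.5]
grip_width: 0.634
grip_force: 0.0
```

>>> send_rows(motion=[{"claw": 0.26, "slide": [0, 0, 0], "delta_rot": [0, 0, 0]}, {"claw": 0.26, "slide": [0, 0, 0], "delta_rot": [0, 0, 0]}, {"claw": 0.26, "slide": [0, 0, 0], "delta_rot": [0, 0, 0]}])

```text
time: 19.35
position: [0.4081, -0.3757, 0.2025]
tool_rot: [-2.796, -1.428, 0.001]
ft_force: [0.4, 1.0, -0.5]
grip_width: 0.631
grip_force: 0.0
```

```bash
python3 - <<'E'
from h import *
st(); plan([(.4081,-.3774,.064,-36)]); watch('AC','6')
E
```

```text
19.35 [ 0.4081 -0.3757  0.2025] [-2.796e+00 -1.428e+00  1.000e-03] F [ 0.4  1.  -0.5] g 0.631 0.0
from [ 0.4081 -0.3757  0.2025] -35.89 tilt [-0.001  0.002]
[-1.3, 1.0, 138.5] 0.002 rows 3
  at [ 0.408 -0.377  0.064] -36.0
scene A 0.8 0 0 at0 0.8
scene C 0.98 0 0 at0 0.98
side A 0.86 0 0 at0 0.86
side C 1.0 0 0 at0 1.0
```

>>> send_rows(motion=[{"claw": 0.26, "slide": [-1, 1, 50], "delta_rot": [0, 0, 0]}, {"claw": 0.26, "slide": [-1, 1, 95], "delta_rot": [0, 0, 0]}, {"claw": 0.26, "slide": [-1, 1, 130], "delta_rot": [0, 0, 0]}, {"claw": 0.26, "slide": [-1, 1, 138], "delta_rot": [0, 0, 0]}, {"claw": 0.26, "slide": [-1, 1, 138], "delta_rot": [0, 0, 0]}])

```text
time: 19.95
position: [0.4085, -0.3772, 0.0652]
tool_rot: [-2.796, -1.429, 0.001]
ft_force: [0.7, -0.2, 0.8]
grip_width: 0.63
grip_force: 0.0
```

>>> send_rows(motion=[{"claw": -0.6, "slide": [0, 0, 0], "delta_rot": [0, 0, 0]}, {"claw": -0.6, "slide": [0, 0, 0], "delta_rot": [0, 0, 0]}, {"claw": -0.6, "slide": [0, 0, 0], "delta_rot": [0, 0, 0]}, {"claw": -0.6, "slide": [0, 0, 0], "delta_rot": [0, 0, 0]}, {"claw": -0.6, "slide": [0, 0, 0], "delta_rot": [0, 0, 0]}])

```text
time: 20.45
position: [0.4088, -0.3789, 0.0666]
tool_rot: [2.798, 1.426, 0.002]
ft_force: [-0.5, 1.9, 5.7]
grip_width: 0.351
grip_force: 40.0
```

>>> send_rows(motion=[{"claw": -0.6, "slide": [0, 0, -30], "delta_rot": [0, 0, 0]}, {"claw": -0.6, "slide": [0, 0, -70], "delta_rot": [0, 0, 0]}, {"claw": -0.6, "slide": [0, 0, -110], "delta_rot": [0, 0, 0]}, {"claw": -0.6, "slide": [0, 0, -140], "delta_rot": [0, 0, 0]}, {"claw": -0.6, "slide": [0, 0, -140], "delta_rot": [0, 0, 0]}])

```text
time: 20.95
position: [0.4097, -0.3806, 0.2095]
tool_rot: [2.794, 1.424, 0.007]
ft_force: [-0.4, -0.1, -2.7]
grip_width: 0.356
grip_force: 40.0
```

>>> send_rows(motion=[{"claw": -0.6, "slide": [32, -16, 0], "delta_rot": [0, 0, 0]}, {"claw": -0.6, "slide": [64, -32, 0], "delta_rot": [0, 0, 0]}, {"claw": -0.6, "slide": [96, -48, 0], "delta_rot": [0, 0, 0]}, {"claw": -0.6, "slide": [128, -64, 0], "delta_rot": [0, 0, 0]}, {"claw": -0.6, "slide": [158, -79, 0], "delta_rot": [0, 0, 0]}])

```text
time: 21.45
position: [0.4365, -0.2021, 0.2044]
tool_rot: [-2.797, -1.427, 0.0]
ft_force: [0.9, 0.3, -2.5]
grip_width: 0.356
grip_force: 40.0
```

>>> send_rows(motion=[{"claw": -0.6, "slide": [32, -16, 0], "delta_rot": [0, 0, 0]}, {"claw": -0.6, "slide": [64, -32, 0], "delta_rot": [0, 0, 0]}, {"claw": -0.6, "slide": [96, -48, 0], "delta_rot": [0, 0, 0]}, {"claw": -0.6, "slide": [128, -64, 0], "delta_rot": [0, 0, 0]}, {"claw": -0.6, "slide": [158, -79, 0], "delta_rot": [0, 0, 0]}])

```text
time: 21.95
position: [0.4651, -0.0283, 0.2043]
tool_rot: [-2.797, -1.427, 0.002]
ft_force: [0.1, -0.2, -1.9]
grip_width: 0.359
grip_force: 40.0
```

>>> send_rows(motion=[{"claw": -0.6, "slide": [0, 0, 0], "delta_rot": [0, 0, 0]}, {"claw": -0.6, "slide": [0, 0, 0], "delta_rot": [0, 0, 0]}, {"claw": -0.6, "slide": [0, 0, 0], "delta_rot": [0, 0, 0]}])

```text
time: 22.25
position: [0.4654, -0.0312, 0.2048]
tool_rot: [-2.8, -1.424, 0.002]
ft_force: [0.1, -0.4, -1.7]
grip_width: 0.356
grip_force: 40.0
```

```bash
python3 - <<'E'
from h import *
st(); plan([(.4668,-.0283,.072,-36)])
E
```

```text
22.25 [ 0.4654 -0.0312  0.2048] [-2.800e+00 -1.424e+00  2.000e-03] F [ 0.1 -0.4 -1.7] g 0.356 40.0
from [ 0.4654 -0.0312  0.2048] -36.07 tilt [-0.001 -0.001]
[3.2, -0.6, 132.8] -0.001 rows 3
  at [ 0.467 -0.028  0.072] -36.0
```

>>> send_rows(motion=[{"claw": -0.6, "slide": [3, -1, 40], "delta_rot": [0, 0, 0]}, {"claw": -0.6, "slide": [3, -1, 80], "delta_rot": [0, 0, 0]}, {"claw": -0.6, "slide": [3, -1, 110], "delta_rot": [0, 0, 0]}, {"claw": -0.6, "slide": [3, -1, 125], "delta_rot": [0, 0, 0]}, {"claw": -0.6, "slide": [3, -1, 129], "delta_rot": [0, 0, 0]}])

```text
time: 22.75
position: [0.465, -0.0286, 0.0747]
tool_rot: [-2.8, -1.423, 0.006]
ft_force: [-0.2, -0.3, -1.9]
grip_width: 0.359
grip_force: 40.0
```

>>> send_rows(motion=[{"claw": -0.6, "slide": [0, 0, 2], "delta_rot": [0, 0, 0]}, {"claw": -0.6, "slide": [0, 0, 4], "delta_rot": [0, 0, 0]}, {"claw": 0.0, "slide": [0, 0, 4], "delta_rot": [0, 0, 0]}, {"claw": 0.0, "slide": [0, 0, 4], "delta_rot": [0, 0, 0]}, {"claw": 0.0, "slide": [0, 0, 4], "delta_rot": [0, 0, 0]}])

```text
time: 23.25
position: [0.4677, -0.0269, 0.0733]
tool_rot: [2.799, 1.427, 0.003]
ft_force: [0.4, 0.7, 0.8]
grip_width: 0.485
grip_force: 0.0
```

>>> send_rows(motion=[{"claw": 0.0, "slide": [0, 0, -30], "delta_rot": [0, 0, 0]}, {"claw": 0.0, "slide": [0, 0, -70], "delta_rot": [0, 0, 0]}, {"claw": 0.0, "slide": [0, 0, -110], "delta_rot": [0, 0, 0]}, {"claw": 0.0, "slide": [0, 0, -135], "delta_rot": [0, 0, 0]}, {"claw": 0.0, "slide": [0, 0, -135], "delta_rot": [0, 0, 0]}])

```text
time: 23.75
position: [0.4696, -0.0269, 0.2117]
tool_rot: [2.798, 1.427, 0.013]
ft_force: [0.1, 0.3, -0.3]
grip_width: 0.5
grip_force: 0.0
```

```bash
python3 - <<'E'
from h import *
st(); watch('C','7'); plan([(.4888,-.383,.204,-72),(.5407,.0253,.204,-72)])
E
```

```text
23.75 [ 0.4696 -0.0269  0.2117] [2.798 1.427 0.013] F [ 0.1  0.3 -0.3] g 0.5 0.0
scene C 0.94 0 0 at0 0.94
side C 1.0 0 0 at0 1.0
from [ 0.4672 -0.0269  0.208 ] -35.97 tilt [0.001 0.001]
[-137.8, 113.3, 2.0] 0.314 rows 4
[-96.0, 150.4, 2.0] 0.314 rows 4
  at [ 0.489 -0.383  0.204] -72.0
[87.8, -186.1, -0.0] -0.0 rows 5
[87.8, -186.1, -0.0] -0.0 rows 5
  at [0.541 0.025 0.204] -72.0
```

>>> send_rows(motion=[{"claw": 0.26, "slide": [-28, 23, 2], "delta_rot": [0, 0, 0.063]}, {"claw": 0.26, "slide": [-56, 46, 2], "delta_rot": [0, 0, 0.126]}, {"claw": 0.26, "slide": [-84, 69, 2], "delta_rot": [0, 0, 0.188]}, {"claw": 0.26, "slide": [-112, 92, 2], "delta_rot": [0, 0, 0.251]}, {"claw": 0.26, "slide": [-138, 113, 2], "delta_rot": [0, 0, 0.314]}])

```text
time: 24.35
position: [0.4763, -0.2065, 0.2043]
tool_rot: [-2.988, -0.967, 0.002]
ft_force: [0.9, -1.0, -0.5]
grip_width: 0.631
grip_force: 0.0
```

>>> send_rows(motion=[{"claw": 0.26, "slide": [-19, 30, 2], "delta_rot": [0, 0, 0.063]}, {"claw": 0.26, "slide": [-38, 60, 2], "delta_rot": [0, 0, 0.126]}, {"claw": 0.26, "slide": [-57, 90, 2], "delta_rot": [0, 0, 0.188]}, {"claw": 0.26, "slide": [-76, 120, 2], "delta_rot": [0, 0, 0.251]}, {"claw": 0.26, "slide": [-96, 150, 2], "delta_rot": [0, 0, 0.314]}])

```text
time: 24.85
position: [0.4873, -0.3837, 0.2013]
tool_rot: [-3.102, -0.488, 0.005]
ft_force: [-0.0, 0.8, 0.7]
grip_width: 0.629
grip_force: 0.0
```

>>> send_rows(motion=[{"claw": 0.26, "slide": [0, 0, 0], "delta_rot": [0, 0, 0]}, {"claw": 0.26, "slide": [0, 0, 0], "delta_rot": [0, 0, 0]}, {"claw": 0.26, "slide": [0, 0, 0], "delta_rot": [0, 0, 0]}])

```text
time: 25.15
position: [0.4879, -0.3815, 0.2024]
tool_rot: [-3.101, -0.494, 0.002]
ft_force: [-0.3, -0.2, -0.0]
grip_width: 0.628
grip_force: 0.0
```

```bash
python3 - <<'E'
from h import *
st(); plan([(.4888,-.383,.064,-72)]); watch('C','8')
E
```

```text
25.15 [ 0.4879 -0.3815  0.2024] [-3.101e+00 -4.940e-01  2.000e-03] F [-0.3 -0.2 -0. ] g 0.628 0.0
from [ 0.4879 -0.3815  0.2024] -71.89 tilt [-0.001  0.002]
[0.3, 1.7, 138.4] 0.002 rows 3
  at [ 0.489 -0.383  0.064] -72.0
scene C 0.68 0 0 at0 0.68
side C 0.98 0 0 at0 0.98
```

>>> send_rows(motion=[{"claw": 0.26, "slide": [0, 2, 50], "delta_rot": [0, 0, 0]}, {"claw": 0.26, "slide": [0, 2, 95], "delta_rot": [0, 0, 0]}, {"claw": 0.26, "slide": [0, 2, 130], "delta_rot": [0, 0, 0]}, {"claw": 0.26, "slide": [0, 2, 138], "delta_rot": [0, 0, 0]}, {"claw": 0.26, "slide": [0, 2, 138], "delta_rot": [0, 0, 0]}])

```text
time: 25.75
position: [0.4886, -0.3834, 0.065]
tool_rot: [-3.101, -0.495, 0.002]
ft_force: [-0.0, -1.4, 0.1]
grip_width: 0.635
grip_force: 0.0
```

>>> send_rows(motion=[{"claw": -0.6, "slide": [0, 0, 0], "delta_rot": [0, 0, 0]}, {"claw": -0.6, "slide": [0, 0, 0], "delta_rot": [0, 0, 0]}, {"claw": -0.6, "slide": [0, 0, 0], "delta_rot": [0, 0, 0]}, {"claw": -0.6, "slide": [0, 0, 0], "delta_rot": [0, 0, 0]}, {"claw": -0.6, "slide": [0, 0, 0], "delta_rot": [0, 0, 0]}])

```text
time: 26.25
position: [0.4891, -0.3849, 0.0667]
tool_rot: [3.103, 0.493, 0.002]
ft_force: [-0.4, 1.6, 6.2]
grip_width: 0.359
grip_force: 39.9
```

>>> send_rows(motion=[{"claw": -0.6, "slide": [0, 0, -30], "delta_rot": [0, 0, 0]}, {"claw": -0.6, "slide": [0, 0, -70], "delta_rot": [0, 0, 0]}, {"claw": -0.6, "slide": [0, 0, -110], "delta_rot": [0, 0, 0]}, {"claw": -0.6, "slide": [0, 0, -140], "delta_rot": [0, 0, 0]}, {"claw": -0.6, "slide": [0, 0, -140], "delta_rot": [0, 0, 0]}])

```text
time: 26.75
position: [0.4898, -0.387, 0.2099]
tool_rot: [3.098, 0.491, 0.009]
ft_force: [0.3, -0.0, -1.7]
grip_width: 0.357
grip_force: 39.9
```

>>> send_rows(motion=[{"claw": -0.6, "slide": [18, -37, 0], "delta_rot": [0, 0, 0]}, {"claw": -0.6, "slide": [36, -74, 0], "delta_rot": [0, 0, 0]}, {"claw": -0.6, "slide": [54, -111, 0], "delta_rot": [0, 0, 0]}, {"claw": -0.6, "slide": [72, -149, 0], "delta_rot": [0, 0, 0]}, {"claw": -0.6, "slide": [88, -186, 0], "delta_rot": [0, 0, 0]}])

```text
time: 27.25
position: [0.514, -0.1784, 0.2041]
tool_rot: [-3.102, -0.493, 0.003]
ft_force: [0.7, 0.6, -2.2]
grip_width: 0.357
grip_force: 39.9
```

>>> send_rows(motion=[{"claw": -0.6, "slide": [18, -37, 0], "delta_rot": [0, 0, 0]}, {"claw": -0.6, "slide": [36, -74, 0], "delta_rot": [0, 0, 0]}, {"claw": -0.6, "slide": [54, -111, 0], "delta_rot": [0, 0, 0]}, {"claw": -0.6, "slide": [72, -149, 0], "delta_rot": [0, 0, 0]}, {"claw": -0.6, "slide": [88, -186, 0], "delta_rot": [0, 0, 0]}])

```text
time: 27.75
position: [0.5399, 0.0255, 0.2044]
tool_rot: [-3.102, -0.493, 0.002]
ft_force: [0.4, -0.1, -1.0]
grip_width: 0.358
grip_force: 39.9
```

>>> send_rows(motion=[{"claw": -0.6, "slide": [0, 0, 0], "delta_rot": [0, 0, 0]}, {"claw": -0.6, "slide": [0, 0, 0], "delta_rot": [0, 0, 0]}, {"claw": -0.6, "slide": [0, 0, 0], "delta_rot": [0, 0, 0]}])

```text
time: 28.05
position: [0.5401, 0.0219, 0.2049]
tool_rot: [3.102, 0.49, -0.002]
ft_force: [-0.4, 0.5, -2.0]
grip_width: 0.36
grip_force: 39.9
```

```bash
python3 - <<'E'
from h import *
st(); plan([(.5407,.0253,.072,-72)])
E
```

```text
28.05 [0.5401 0.0219 0.2049] [ 3.102e+00  4.900e-01 -2.000e-03] F [-0.4  0.5 -2. ] g 0.36 39.9
from [0.5401 0.0219 0.2049] -72.06 tilt [-0.001 -0.001]
[1.6, -3.0, 132.9] -0.001 rows 3
  at [0.541 0.025 0.072] -72.0
```

>>> send_rows(motion=[{"claw": -0.6, "slide": [2, -3, 40], "delta_rot": [0, 0, 0]}, {"claw": -0.6, "slide": [2, -3, 80], "delta_rot": [0, 0, 0]}, {"claw": -0.6, "slide": [2, -3, 110], "delta_rot": [0, 0, 0]}, {"claw": -0.6, "slide": [2, -3, 125], "delta_rot": [0, 0, 0]}, {"claw": -0.6, "slide": [2, -3, 129], "delta_rot": [0, 0, 0]}])

```text
time: 28.55
position: [0.5405, 0.0253, 0.0752]
tool_rot: [3.102, 0.488, -0.004]
ft_force: [-0.3, -0.7, -2.5]
grip_width: 0.358
grip_force: 39.9
```

>>> send_rows(motion=[{"claw": -0.6, "slide": [0, 0, 2], "delta_rot": [0, 0, 0]}, {"claw": -0.6, "slide": [0, 0, 4], "delta_rot": [0, 0, 0]}, {"claw": 0.0, "slide": [0, 0, 4], "delta_rot": [0, 0, 0]}, {"claw": 0.0, "slide": [0, 0, 4], "delta_rot": [0, 0, 0]}, {"claw": 0.0, "slide": [0, 0, 4], "delta_rot": [0, 0, 0]}])

```text
time: 29.05
position: [0.5424, 0.0271, 0.0734]
tool_rot: [-3.102, -0.493, -0.003]
ft_force: [0.3, -0.6, -0.9]
grip_width: 0.482
grip_force: 0.0
```

>>> send_rows(motion=[{"claw": 0.0, "slide": [0, 0, -30], "delta_rot": [0, 0, 0]}, {"claw": 0.0, "slide": [0, 0, -70], "delta_rot": [0, 0, 0]}, {"claw": 0.0, "slide": [0, 0, -110], "delta_rot": [0, 0, 0]}, {"claw": 0.0, "slide": [0, 0, -150], "delta_rot": [0, 0, 0]}, {"claw": 0.0, "slide": [0, 0, -190], "delta_rot": [0, 0, 0]}])

```text
time: 29.55
position: [0.5416, 0.0266, 0.2646]
tool_rot: [-3.102, -0.492, -0.001]
ft_force: [0.3, 0.9, 0.1]
grip_width: 0.499
grip_force: 0.0
```

```bash
python3 - <<'E'
from h import *
st(); plan([(.495,.0105,.30,58),(.493,.345,.30,58),(.493,.345,.15,58)])
E
```

```text
29.55 [0.5416 0.0266 0.2646] [-3.102e+00 -4.920e-01 -1.000e-03] F [0.3 0.9 0.1] g 0.499 0.0
from [0.5416 0.0266 0.2646] -71.99 tilt [0.001 0.001]
[-12.3, 0.2, -8.9] -0.567 rows 4
[-10.5, -6.4, -8.9] -0.567 rows 4
[-5.4, -11.1, -8.9] -0.567 rows 4
[1.4, -12.2, -8.9] -0.567 rows 4
  at [0.495 0.01  0.3  ] 58.0
[89.5, 141.3, -0.0] -0.0 rows 4
[89.5, 141.3, -0.0] -0.0 rows 4
  at [0.493 0.345 0.3  ] 58.0
[0.0, 0.0, 150.0] -0.0 rows 3
  at [0.493 0.345 0.15 ] 58.0
```

>>> send_rows(motion=[{"claw": 0.0, "slide": [-3, 0, -2], "delta_rot": [0, 0, -0.142]}, {"claw": 0.0, "slide": [-6, 0, -4], "delta_rot": [0, 0, -0.284]}, {"claw": 0.0, "slide": [-9, 0, -6], "delta_rot": [0, 0, -0.425]}, {"claw": 0.0, "slide": [-12, 0, -9], "delta_rot": [0, 0, -0.567]}, {"claw": 0.0, "slide": [-12, 0, -9], "delta_rot": [0, 0, -0.567]}])

```text
time: 30.05
position: [0.5303, 0.0229, 0.2723]
tool_rot: [-2.84, -1.341, -0.003]
ft_force: [0.4, 0.1, 0.1]
grip_width: 0.498
grip_force: 0.0
```

>>> send_rows(motion=[{"claw": 0.0, "slide": [-3, -2, -2], "delta_rot": [0, 0, -0.142]}, {"claw": 0.0, "slide": [-6, -4, -4], "delta_rot": [0, 0, -0.284]}, {"claw": 0.0, "slide": [-8, -5, -6], "delta_rot": [0, 0, -0.425]}, {"claw": 0.0, "slide": [-10, -6, -9], "delta_rot": [0, 0, -0.567]}, {"claw": 0.0, "slide": [-10, -6, -9], "delta_rot": [0, 0, -0.567]}])

```text
time: 30.55
position: [0.5194, 0.0191, 0.2809]
tool_rot: [-2.356, -2.078, -0.002]
ft_force: [-0.2, -0.4, -0.2]
grip_width: 0.501
grip_force: 0.0
```

>>> send_rows(motion=[{"claw": 0.0, "slide": [-1, -3, -2], "delta_rot": [0, 0, -0.142]}, {"claw": 0.0, "slide": [-2, -6, -4], "delta_rot": [0, 0, -0.284]}, {"claw": 0.0, "slide": [-4, -9, -6], "delta_rot": [0, 0, -0.425]}, {"claw": 0.0, "slide": [-5, -11, -9], "delta_rot": [0, 0, -0.567]}, {"claw": 0.0, "slide": [-5, -11, -9], "delta_rot": [0, 0, -0.567]}])

```text
time: 31.05
position: [0.5079, 0.0156, 0.2898]
tool_rot: [1.683, 2.653, 0.002]
ft_force: [0.8, -0.7, 0.6]
grip_width: 0.499
grip_force: 0.0
```

>>> send_rows(motion=[{"claw": 0.0, "slide": [0, -3, -2], "delta_rot": [0, 0, -0.142]}, {"claw": 0.0, "slide": [0, -6, -4], "delta_rot": [0, 0, -0.284]}, {"claw": 0.0, "slide": [1, -9, -6], "delta_rot": [0, 0, -0.425]}, {"claw": 0.0, "slide": [1, -12, -9], "delta_rot": [0, 0, -0.567]}, {"claw": 0.0, "slide": [1, -12, -9], "delta_rot": [0, 0, -0.567]}])

```text
time: 31.55
position: [0.4966, 0.0113, 0.2987]
tool_rot: [0.875, 3.017, 0.001]
ft_force: [-0.0, 0.2, -0.6]
grip_width: 0.499
grip_force: 0.0
```

>>> send_rows(motion=[{"claw": 0.0, "slide": [0, 0, 0], "delta_rot": [0, 0, 0]}, {"claw": 0.0, "slide": [0, 0, 0], "delta_rot": [0, 0, 0]}, {"claw": 0.0, "slide": [0, 0, 0], "delta_rot": [0, 0, 0]}, {"claw": 0.0, "slide": [0, 0, 0], "delta_rot": [0, 0, 0]}])

```text
time: 31.95
position: [0.4965, 0.0114, 0.2984]
tool_rot: [0.869, 3.019, -0.0]
ft_force: [-0.2, 0.5, 0.4]
grip_width: 0.503
grip_force: 0.0
```

```bash
python3 - <<'E'
from h import *
st(); d=snap('wrist','wristpot'); print(proj(d,(.495,.0105,.106)))
for r in(.09,.11):
  print([np.round(proj(d,(.495+r*np.cos(a),.0105+r*np.sin(a),.106))).tolist() for a in np.arange(4)*np.pi/2-.54])
E
```

```text
31.95 [0.4965 0.0114 0.2984] [ 0.869  3.019 -0.   ] F [-0.2  0.5  0.4] g 0.503 0.0
(np.float64(317.7699299994721), np.float64(177.19614952111135))
[[320.0, 263.0], [413.0, 175.0], [316.0, 77.0], [223.0, 179.0]]
[[320.0, 281.0], [434.0, 175.0], [315.0, 53.0], [202.0, 179.0]]
```

View pics/wristpot.png

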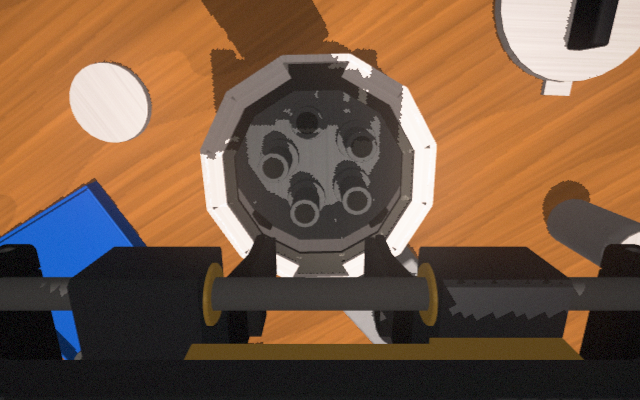

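All five spigots are standing in the pot. The rim's outer edges are at x=201 and 436 and its top at y=54, with slots centred near (316,72) and (322,260). This matches my pot pose. Next, over to the lid.

>>> send_rows(motion=[{"claw": 0.0, "slide": [22, 35, 0], "delta_rot": [0, 0, 0]}, {"claw": 0.0, "slide": [45, 70, 0], "delta_rot": [0, 0, 0]}, {"claw": 0.0, "slide": [67, 106, 0], "delta_rot": [0, 0, 0]}, {"claw": 0.0, "slide": [90, 141, 0], "delta_rot": [0, 0, 0]}, {"claw": 0.0, "slide": [90, 141, 0], "delta_rot": [0, 0, 0]}])

```text
time: 32.5
position: [0.4932, 0.1863, 0.2977]
tool_rot: [-0.852, -3.023, 0.0]
ft_force: [0.4, 0.5, 0.0]
grip_width: 0.504
grip_force: 0.0
```

>>> send_rows(motion=[{"claw": 0.0, "slide": [22, 35, 0], "delta_rot": [0, 0, 0]}, {"claw": 0.0, "slide": [45, 70, 0], "delta_rot": [0, 0, 0]}, {"claw": 0.0, "slide": [67, 106, 0], "delta_rot": [0, 0, 0]}, {"claw": 0.0, "slide": [90, 141, 0], "delta_rot": [0, 0, 0]}, {"claw": 0.0, "slide": [90, 141, 0], "delta_rot": [0, 0, 0]}])

```text
time: 33.0
position: [0.4906, 0.3535, 0.2968]
tool_rot: [-0.852, -3.023, 0.001]
ft_force: [-0.5, 0.3, -0.7]
grip_width: 0.495
grip_force: 0.0
```

>>> send_rows(motion=[{"claw": 0.0, "slide": [0, 0, 40], "delta_rot": [0, 0, 0]}, {"claw": 0.0, "slide": [0, 0, 80], "delta_rot": [0, 0, 0]}, {"claw": 0.0, "slide": [0, 0, 80], "delta_rot": [0, 0, 0]}, {"claw": 0.0, "slide": [0, 0, 80], "delta_rot": [0, 0, 0]}, {"claw": 0.0, "slide": [0, 0, 80], "delta_rot": [0, 0, 0]}])

```text
time: 33.5
position: [0.4946, 0.3462, 0.221]
tool_rot: [0.867, 3.018, 0.005]
ft_force: [0.6, -0.2, -0.1]
grip_width: 0.497
grip_force: 0.0
```

```bash
python3 - <<'E'
from h import *
st(); d=snap('wrist','wristlid')
c=np.array([.493,.345])
for nm,r,z in(('rim',.0875,.018),('lug',.102,.006),('bar',.055,.058)):
  print(nm,[np.round(proj(d,(c[0]+r*np.cos(a),c[1]+r*np.sin(a),z))).tolist() for a in np.arange(4)*np.pi/2-.555])
E
```

```text
33.5 [0.4946 0.3462 0.221 ] [0.867 3.018 0.005] F [ 0.6 -0.2 -0.1] g 0.497 0.0
rim [[317.0, 256.0], [406.0, 174.0], [316.0, 81.0], [227.0, 175.0]]
lug [[317.0, 264.0], [418.0, 172.0], [316.0, 65.0], [216.0, 173.0]]
bar [[317.0, 243.0], [380.0, 184.0], [316.0, 120.0], [253.0, 185.0]]
```

View pics/wristlid.png

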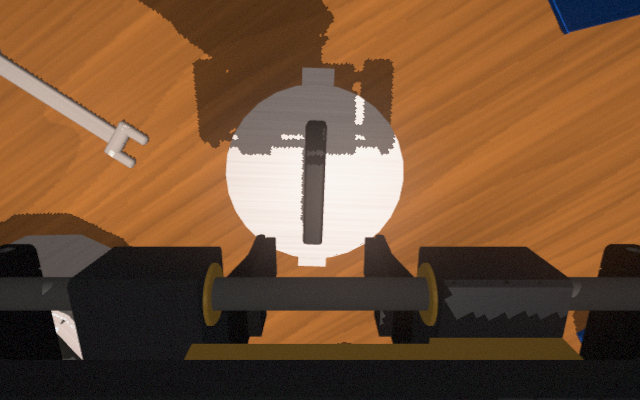

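Lid: rim at x=226 to 404, lugs at (318,68) and (312,266), handle from (316,121) to (313,243). This puts the lid centre at about (0.493, 0.3435) with yaw about −0.59.

```bash
python3 - <<'E'
from h import *
st(); plan([(.493,.3435,.045,56.2)])
E
```

```text
33.55 [0.4947 0.3463 0.2211] [0.867 3.018 0.005] F [ 0.6 -0.1  0.6] g 0.499 0.0
from [0.4947 0.3463 0.2211] 57.96 tilt [0.003 0.003]
[-0.1, -3.3, 176.1] 0.031 rows 4
  at [0.493 0.344 0.045] 56.2
```

>>> send_rows(motion=[{"claw": 0.0, "slide": [0, -3, 45], "delta_rot": [0, 0, 0.031]}, {"claw": 0.0, "slide": [0, -3, 90], "delta_rot": [0, 0, 0.031]}, {"claw": 0.0, "slide": [0, -3, 130], "delta_rot": [0, 0, 0.031]}, {"claw": 0.0, "slide": [0, -3, 130], "delta_rot": [0, 0, 0.031]}, {"claw": 0.0, "slide": [0, -3, 130], "delta_rot": [0, 0, 0.031]}])

```text
time: 34.05
position: [0.4928, 0.3438, 0.0904]
tool_rot: [0.913, 3.005, 0.002]
ft_force: [0.4, 0.9, 1.0]
grip_width: 0.499
grip_force: 0.0
```

```bash
python3 - <<'E'
from h import *
st(); plan([(.493,.3435,.045,56.2)])
E
```

```text
34.05 [0.4928 0.3438 0.0904] [9.130e-01 3.005e+00 2.000e-03] F [0.4 0.9 1. ] g 0.499 0.0
from [0.4928 0.3438 0.0904] 56.2 tilt [0.002 0.001]
[-0.3, -0.2, 45.4] -0.0 rows 1
  at [0.493 0.344 0.045] 56.2
```

>>> send_rows(motion=[{"claw": 0.0, "slide": [0, 0, 25], "delta_rot": [0, 0, 0]}, {"claw": 0.0, "slide": [0, 0, 38], "delta_rot": [0, 0, 0]}, {"claw": 0.0, "slide": [0, 0, 45], "delta_rot": [0, 0, 0]}, {"claw": 0.0, "slide": [0, 0, 45], "delta_rot": [0, 0, 0]}, {"claw": 0.0, "slide": [0, 0, 45], "delta_rot": [0, 0, 0]}])

```text
time: 34.55
position: [0.4924, 0.3438, 0.0447]
tool_rot: [0.913, 3.005, 0.002]
ft_force: [0.3, -0.1, 0.4]
grip_width: 0.499
grip_force: 0.0
```

>>> send_rows(motion=[{"claw": -0.9, "slide": [0, 0, 0], "delta_rot": [0, 0, 0]}, {"claw": -0.9, "slide": [0, 0, 0], "delta_rot": [0, 0, 0]}, {"claw": -0.9, "slide": [0, 0, 0], "delta_rot": [0, 0, 0]}, {"claw": -0.9, "slide": [0, 0, 0], "delta_rot": [0, 0, 0]}, {"claw": -0.9, "slide": [0, 0, 0], "delta_rot": [0, 0, 0]}], grip_force=60)

```text
time: 35.05
position: [0.4916, 0.3431, 0.0437]
tool_rot: [-0.913, -3.006, 0.001]
ft_force: [-2.5, -1.9, 2.2]
grip_width: 0.202
grip_force: 60.0
```

```bash
python3 - <<'E'
from h import *
s=st(); m=R.from_rotvec(s['tool_rot']).as_matrix(); print(np.degrees(np.arctan2(m[1,1],m[0,1])))
E
```

```text
35.05 [0.4916 0.3431 0.0437] [-9.130e-01 -3.006e+00  1.000e-03] F [-2.5 -1.9  2.2] g 0.202 60.0
56.19662855700914
```

Gripped. Lift gently, then carry.

>>> send_rows(motion=[{"claw": -0.9, "slide": [0, 0, -20], "delta_rot": [0, 0, 0]}, {"claw": -0.9, "slide": [0, 0, -50], "delta_rot": [0, 0, 0]}, {"claw": -0.9, "slide": [0, 0, -85], "delta_rot": [0, 0, 0]}, {"claw": -0.9, "slide": [0, 0, -120], "delta_rot": [0, 0, 0]}, {"claw": -0.9, "slide": [0, 0, -145], "delta_rot": [0, 0, 0]}])

```text
time: 35.55
position: [0.4915, 0.3431, 0.1895]
tool_rot: [-0.913, -3.006, 0.0]
ft_force: [0.9, 0.5, -6.2]
grip_width: 0.206
grip_force: 60.0
```

>>> send_rows(motion=[{"claw": -0.9, "slide": [0, 0, 0], "delta_rot": [0, 0, 0]}, {"claw": -0.9, "slide": [0, 0, 0], "delta_rot": [0, 0, 0]}, {"claw": -0.9, "slide": [0, 0, 0], "delta_rot": [0, 0, 0]}])

```text
time: 35.85
position: [0.4901, 0.3426, 0.1858]
tool_rot: [-0.912, -3.004, 0.006]
ft_force: [-0.4, -0.3, -6.3]
grip_width: 0.201
grip_force: 60.0
```

```bash
python3 - <<'E'
from h import *
s=st(); plan([(.495,.0105,.19,59.1)])
E
```

```text
35.85 [0.4901 0.3426 0.1858] [-0.912 -3.004  0.006] F [-0.4 -0.3 -6.3] g 0.201 60.0
from [0.4901 0.3426 0.1858] 56.22 tilt [-0.003 -0.003]
[-94.4, -136.7, -2.1] -0.025 rows 4
[-90.9, -139.0, -2.1] -0.025 rows 4
  at [0.495 0.011 0.19 ] 59.1
```

>>> send_rows(motion=[{"claw": -0.9, "slide": [-15, -20, -2], "delta_rot": [0, 0, -0.005]}, {"claw": -0.9, "slide": [-35, -50, -2], "delta_rot": [0, 0, -0.01]}, {"claw": -0.9, "slide": [-55, -80, -2], "delta_rot": [0, 0, -0.015]}, {"claw": -0.9, "slide": [-75, -110, -2], "delta_rot": [0, 0, -0.02]}, {"claw": -0.9, "slide": [-94, -137, -2], "delta_rot": [0, 0, -0.025]}])

```text
time: 36.35
position: [0.4922, 0.1748, 0.1885]
tool_rot: [-0.875, -3.015, 0.005]
ft_force: [0.4, 0.8, -6.0]
grip_width: 0.201
grip_force: 60.0
```

>>> send_rows(motion=[{"claw": -0.9, "slide": [-20, -30, -2], "delta_rot": [0, 0, -0.005]}, {"claw": -0.9, "slide": [-40, -60, -2], "delta_rot": [0, 0, -0.01]}, {"claw": -0.9, "slide": [-60, -90, -2], "delta_rot": [0, 0, -0.015]}, {"claw": -0.9, "slide": [-78, -120, -2], "delta_rot": [0, 0, -0.02]}, {"claw": -0.9, "slide": [-91, -139, -2], "delta_rot": [0, 0, -0.025]}])

```text
time: 36.85
position: [0.4944, 0.0077, 0.1909]
tool_rot: [-0.841, -3.024, 0.003]
ft_force: [0.0, 0.0, -5.6]
grip_width: 0.202
grip_force: 60.0
```

>>> send_rows(motion=[{"claw": -0.9, "slide": [0, 0, 0], "delta_rot": [0, 0, 0]}, {"claw": -0.9, "slide": [0, 0, 0], "delta_rot": [0, 0, 0]}, {"claw": -0.9, "slide": [0, 0, 0], "delta_rot": [0, 0, 0]}, {"claw": -0.9, "slide": [0, 0, 0], "delta_rot": [0, 0, 0]}])

```text
time: 37.25
position: [0.4958, 0.0123, 0.1921]
tool_rot: [-0.834, -3.028, 0.001]
ft_force: [-0.4, 0.3, -5.7]
grip_width: 0.199
grip_force: 60.0
```

```bash
python3 - <<'E'
from h import *
s=st(); plan([(.495,.0105,.155,59.1)])
a=snap('scene','scL');b=snap('side','sdL')
A=cv2.resize(a['color'][90:240,270:420],None,fx=2.6,fy=2.6);B=cv2.resize(b['color'][100:250,220:370],None,fx=2.6,fy=2.6)
cv2.imwrite('pics/L.png',np.hstack([A,B]))
E
```

```text
37.25 [0.4958 0.0123 0.1921] [-8.340e-01 -3.028e+00  1.000e-03] F [-0.4  0.3 -5.7] g 0.199 60.0
from [0.4958 0.0123 0.1921] 59.19 tilt [-0.001 -0.   ]
[-0.2, -2.0, 37.1] 0.002 rows 1
  at [0.495 0.01  0.155] 59.1
```

View pics/L.png

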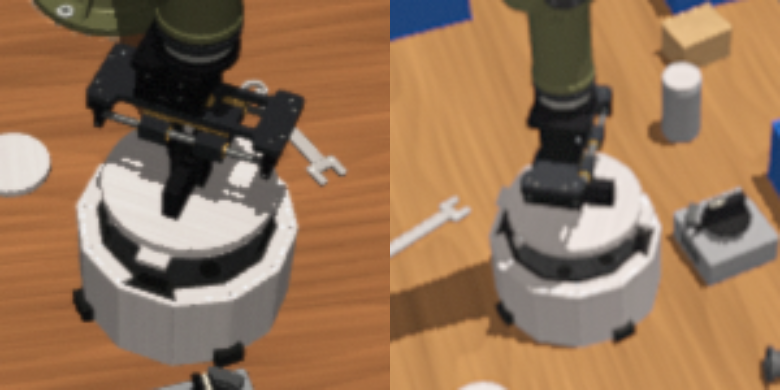

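The lid hangs level over the pot, with its front lug, at crop (152,258), right above the slot. Lowering with force checks.

>>> send_rows(motion=[{"claw": -0.9, "slide": [0, -2, 15], "delta_rot": [0, 0, 0]}, {"claw": -0.9, "slide": [0, -2, 28], "delta_rot": [0, 0, 0]}, {"claw": -0.9, "slide": [0, -2, 34], "delta_rot": [0, 0, 0]}, {"claw": -0.9, "slide": [0, -2, 37], "delta_rot": [0, 0, 0]}, {"claw": -0.9, "slide": [0, -2, 37], "delta_rot": [0, 0, 0]}])

```text
time: 37.85
position: [0.495, 0.0095, 0.1553]
tool_rot: [-0.837, -3.028, 0.001]
ft_force: [-0.4, 0.3, -6.2]
grip_width: 0.202
grip_force: 60.0
```

>>> send_rows(motion=[{"claw": -0.9, "slide": [0, 0, 2], "delta_rot": [0, 0, 0]}, {"claw": -0.9, "slide": [0, 0, 4], "delta_rot": [0, 0, 0]}, {"claw": -0.9, "slide": [0, 0, 6], "delta_rot": [0, 0, 0]}, {"claw": -0.9, "slide": [0, 0, 6], "delta_rot": [0, 0, 0]}, {"claw": -0.9, "slide": [0, 0, 6], "delta_rot": [0, 0, 0]}])

```text
time: 38.35
position: [0.4953, 0.0094, 0.1497]
tool_rot: [0.838, 3.028, 0.0]
ft_force: [-0.2, -0.1, -5.4]
grip_width: 0.202
grip_force: 60.0
```

```bash
python3 - <<'E'
from h import *
s=st(); print(s['torque']); plan([(.4945,.011,.1447,59.1)])
E
```

```text
38.35 [0.4953 0.0094 0.1497] [0.838 3.028 0.   ] F [-0.2 -0.1 -5.4] g 0.202 60.0
[ 0.00473128 -0.04803486  0.04404207]
from [0.4953 0.0094 0.1497] 59.07 tilt [0. 0.]
[1.5, 0.9, 5.0] -0.0 rows 1
  at [0.494 0.011 0.145] 59.1
```

>>> send_rows(motion=[{"claw": -0.9, "slide": [1, 1, 0], "delta_rot": [0, 0, 0]}, {"claw": -0.9, "slide": [1, 1, 2], "delta_rot": [0, 0, 0]}, {"claw": -0.9, "slide": [1, 1, 4], "delta_rot": [0, 0, 0]}, {"claw": -0.9, "slide": [1, 1, 6], "delta_rot": [0, 0, 0]}, {"claw": -0.9, "slide": [1, 1, 6], "delta_rot": [0, 0, 0]}])

```text
time: 38.85
position: [0.4949, 0.0108, 0.1439]
tool_rot: [-0.838, -3.028, -0.0]
ft_force: [-2.0, 0.0, 0.5]
grip_width: 0.197
grip_force: 60.0
```

>>> send_rows(motion=[{"claw": -0.9, "slide": [0, 0, 2], "delta_rot": [0, 0, 0]}, {"claw": -0.9, "slide": [0, 0, 4], "delta_rot": [0, 0, 0]}, {"claw": -0.9, "slide": [0, 0, 4], "delta_rot": [0, 0, 0]}, {"claw": -0.9, "slide": [0, 0, 4], "delta_rot": [0, 0, 0]}])

```text
time: 39.25
position: [0.4952, 0.0108, 0.1398]
tool_rot: [0.837, 3.027, 0.001]
ft_force: [-1.1, 0.8, 2.7]
grip_width: 0.203
grip_force: 60.0
```

```bash
python3 - <<'E'
from h import *
s=st(); print(s['torque']); 
E
```

```text
39.25 [0.4952 0.0108 0.1398] [8.370e-01 3.027e+00 1.000e-03] F [-1.1  0.8  2.7] g 0.203 60.0
[-0.03470203  0.30280665 -0.04773072]
```

>>> send_rows(motion=[{"claw": -0.9, "slide": [0, 0, 2], "delta_rot": [0, 0, 0]}, {"claw": -0.9, "slide": [0, 0, 4], "delta_rot": [0, 0, 0]}, {"claw": -0.9, "slide": [0, 0, 6], "delta_rot": [0, 0, 0]}, {"claw": -0.9, "slide": [0, 0, 8], "delta_rot": [0, 0, 0]}, {"claw": -0.9, "slide": [0, 0, 8], "delta_rot": [0, 0, 0]}])

```text
time: 39.75
position: [0.4952, 0.0108, 0.1319]
tool_rot: [0.837, 3.027, 0.0]
ft_force: [-3.0, 1.2, 6.8]
grip_width: 0.201
grip_force: 60.0
```

>>> send_rows(motion=[{"claw": -0.9, "slide": [0, 0, 0], "delta_rot": [0, 0, 0.05]}, {"claw": -0.9, "slide": [0, 0, 0], "delta_rot": [0, 0, 0.1]}, {"claw": -0.9, "slide": [0, 0, 0], "delta_rot": [0, 0, 0.15]}, {"claw": -0.9, "slide": [0, 0, 0], "delta_rot": [0, 0, 0.2]}])

```text
time: 40.15
position: [0.4957, 0.0127, 0.1323]
tool_rot: [1.134, 2.929, 0.004]
ft_force: [-0.7, 3.7, 6.4]
grip_width: 0.203
grip_force: 60.1
```

```bash
python3 - <<'E'
from h import *
s=st(); print(s['torque']); plan([(.495,.0108,.132,-33)])
E
```

```text
40.15 [0.4957 0.0127 0.1323] [1.134 2.929 0.004] F [-0.7  3.7  6.4] g 0.203 60.1
[0.49552286 0.52102017 0.5025491 ]
from [0.4957 0.0127 0.1323] 47.67 tilt [0.002 0.002]
[-0.4, -0.9, 0.1] 0.704 rows 5
[-0.9, -0.5, 0.1] 0.704 rows 5
  at [0.495 0.011 0.132] -33.0
```

>>> send_rows(motion=[{"claw": -0.9, "slide": [0, 0, 0], "delta_rot": [0, 0, 0.12]}, {"claw": -0.9, "slide": [0, 0, 0], "delta_rot": [0, 0, 0.24]}, {"claw": -0.9, "slide": [0, 0, 0], "delta_rot": [0, 0, 0.36]}, {"claw": -0.9, "slide": [0, 0, 0], "delta_rot": [0, 0, 0.48]}, {"claw": -0.9, "slide": [0, 0, 0], "delta_rot": [0, 0, 0.6]}])

```text
time: 40.65
position: [0.4965, 0.0116, 0.1326]
tool_rot: [1.953, 2.458, 0.004]
ft_force: [0.5, 0.4, 6.5]
grip_width: 0.198
grip_force: 60.0
```

>>> send_rows(motion=[{"claw": -0.9, "slide": [0, 0, 0], "delta_rot": [0, 0, 0.12]}, {"claw": -0.9, "slide": [0, 0, 0], "delta_rot": [0, 0, 0.24]}, {"claw": -0.9, "slide": [0, 0, 0], "delta_rot": [0, 0, 0.36]}, {"claw": -0.9, "slide": [0, 0, 0], "delta_rot": [0, 0, 0.48]}, {"claw": -0.9, "slide": [0, 0, 0], "delta_rot": [0, 0, 0.6]}])

```text
time: 41.15
position: [0.4966, 0.011, 0.1326]
tool_rot: [2.593, 1.77, 0.005]
ft_force: [1.0, 0.8, 6.0]
grip_width: 0.2
grip_force: 60.1
```

```bash
python3 - <<'E'
from h import *
s=st(); print(s['torque']); plan([(.495,.0108,.132,-33)])
E
```

```text
41.15 [0.4966 0.011  0.1326] [2.593 1.77  0.005] F [1.  0.8 6. ] g 0.2 60.1
[0.07516458 0.0587875  0.42922594]
from [0.4966 0.011  0.1326] -21.36 tilt [0.004 0.   ]
[-0.8, -1.4, 0.6] 0.203 rows 2
  at [0.495 0.011 0.132] -33.0
```

>>> send_rows(motion=[{"claw": -0.9, "slide": [0, 0, 0], "delta_rot": [0, 0, 0.06]}, {"claw": -0.9, "slide": [0, 0, 0], "delta_rot": [0, 0, 0.12]}, {"claw": -0.9, "slide": [0, 0, 0], "delta_rot": [0, 0, 0.16]}, {"claw": -0.9, "slide": [0, 0, 0], "delta_rot": [0, 0, 0.19]}, {"claw": -0.9, "slide": [0, 0, 0], "delta_rot": [0, 0, 0.19]}])

```text
time: 41.65
position: [0.4964, 0.0108, 0.1326]
tool_rot: [2.747, 1.521, 0.005]
ft_force: [0.9, -0.9, 6.7]
grip_width: 0.203
grip_force: 60.0
```

```bash
python3 - <<'E'
from h import *
s=st(); print(s['torque']); plan([(.495,.0108,.132,-33)])
E
```

```text
41.65 [0.4964 0.0108 0.1326] [2.747 1.521 0.005] F [ 0.9 -0.9  6.7] g 0.203 60.0
[-0.03117492  0.32851276  0.11204491]
from [0.4964 0.0108 0.1326] -32.04 tilt [0.003 0.   ]
[-0.8, -1.2, 0.6] 0.017 rows 1
  at [0.495 0.011 0.132] -33.0
```

>>> send_rows(motion=[{"claw": -0.9, "slide": [0, 0, 0], "delta_rot": [0, 0, 0.03]}, {"claw": -0.9, "slide": [0, 0, 0], "delta_rot": [0, 0, 0.06]}, {"claw": -0.9, "slide": [0, 0, 0], "delta_rot": [0, 0, 0.06]}, {"claw": -0.9, "slide": [0, 0, 0], "delta_rot": [0, 0, 0.06]}])

```text
time: 42.05
position: [0.4961, 0.0112, 0.1325]
tool_rot: [2.788, 1.444, 0.003]
ft_force: [-1.5, 0.4, 7.6]
grip_width: 0.201
grip_force: 60.7
```

```bash
python3 - <<'E'
from h import *
s=st(); print(s['torque']); plan([(.495,.0108,.132,-33)])
E
```

```text
42.05 [0.4961 0.0112 0.1325] [2.788 1.444 0.003] F [-1.5  0.4  7.6] g 0.201 60.7
[0.05089502 0.597234   1.10023779]
from [0.4961 0.0112 0.1325] -35.24 tilt [ 0.002 -0.   ]
[-1.0, -0.6, 0.5] -0.039 rows 1
  at [0.495 0.011 0.132] -33.0
```

>>> send_rows(motion=[{"claw": -0.9, "slide": [0, 0, -2], "delta_rot": [0, 0, -0.01]}, {"claw": -0.9, "slide": [0, 0, -4], "delta_rot": [0, 0, -0.02]}, {"claw": -0.9, "slide": [0, 0, -5], "delta_rot": [0, 0, -0.02]}, {"claw": -0.3, "slide": [0, 0, -5], "delta_rot": [0, 0, -0.02]}, {"claw": -0.1, "slide": [0, 0, -5], "delta_rot": [0, 0, -0.02]}], grip_force=20)

```text
time: 42.55
position: [0.4939, 0.0104, 0.136]
tool_rot: [-2.778, -1.467, 0.002]
ft_force: [0.1, 0.6, -0.8]
grip_width: 0.312
grip_force: 0.0
```

>>> send_rows(motion=[{"claw": 0.0, "slide": [0, 0, 0], "delta_rot": [0, 0, 0]}, {"claw": 0.0, "slide": [0, 0, -20], "delta_rot": [0, 0, 0]}, {"claw": 0.0, "slide": [0, 0, -60], "delta_rot": [0, 0, 0]}, {"claw": 0.0, "slide": [0, 0, -100], "delta_rot": [0, 0, 0]}, {"claw": 0.0, "slide": [0, 0, -140], "delta_rot": [0, 0, 0]}])

```text
time: 43.05
position: [0.4941, 0.0102, 0.2776]
tool_rot: [-2.778, -1.466, 0.001]
ft_force: [0.8, 1.1, -0.2]
grip_width: 0.498
grip_force: 0.0
```

```bash
python3 - <<'E'
from h import *
s=st(); plan([(.60,-.004,.27,85)])
E
```

```text
43.05 [0.4941 0.0102 0.2776] [-2.778e+00 -1.466e+00  1.000e-03] F [ 0.8  1.1 -0.2] g 0.498 0.0
from [0.4941 0.0102 0.2776] -34.35 tilt [-0.001  0.   ]
[16.0, 31.8, 2.5] -0.694 rows 5
[-8.0, 34.7, 2.5] -0.694 rows 5
[-28.4, 21.5, 2.5] -0.694 rows 5
  at [ 0.6   -0.004  0.27 ] 85.0
```

>>> send_rows(motion=[{"claw": 0.0, "slide": [4, 8, 0], "delta_rot": [0, 0, -0.14]}, {"claw": 0.0, "slide": [8, 16, 0], "delta_rot": [0, 0, -0.28]}, {"claw": 0.0, "slide": [12, 24, 0], "delta_rot": [0, 0, -0.42]}, {"claw": 0.0, "slide": [16, 32, 0], "delta_rot": [0, 0, -0.56]}, {"claw": 0.0, "slide": [16, 32, 0], "delta_rot": [0, 0, -0.7]}])

```text
time: 43.55
position: [0.5306, 0.0056, 0.2759]
tool_rot: [2.1, 2.335, -0.004]
ft_force: [-0.1, -0.8, 0.2]
grip_width: 0.5
grip_force: 0.0
```

>>> send_rows(motion=[{"claw": 0.0, "slide": [-2, 8, 0], "delta_rot": [0, 0, -0.14]}, {"claw": 0.0, "slide": [-4, 16, 0], "delta_rot": [0, 0, -0.28]}, {"claw": 0.0, "slide": [-6, 24, 0], "delta_rot": [0, 0, -0.42]}, {"claw": 0.0, "slide": [-8, 34, 0], "delta_rot": [0, 0, -0.56]}, {"claw": 0.0, "slide": [-8, 34, 0], "delta_rot": [0, 0, -0.7]}])

```text
time: 44.05
position: [0.5653, 0.0011, 0.2757]
tool_rot: [-1.172, -2.915, 0.004]
ft_force: [0.2, 0.3, 0.1]
grip_width: 0.506
grip_force: 0.0
```

>>> send_rows(motion=[{"claw": 0.0, "slide": [-7, 5, 0], "delta_rot": [0, 0, -0.14]}, {"claw": 0.0, "slide": [-14, 10, 0], "delta_rot": [0, 0, -0.28]}, {"claw": 0.0, "slide": [-21, 16, 0], "delta_rot": [0, 0, -0.42]}, {"claw": 0.0, "slide": [-28, 21, 0], "delta_rot": [0, 0, -0.56]}, {"claw": 0.0, "slide": [-28, 21, 0], "delta_rot": [0, 0, -0.7]}])

```text
time: 44.55
position: [0.5999, -0.0033, 0.2756]
tool_rot: [-0.101, -3.139, 0.002]
ft_force: [0.8, -0.2, 1.1]
grip_width: 0.5
grip_force: 0.0
```

>>> send_rows(motion=[{"claw": 0.0, "slide": [-20, 0, 0], "delta_rot": [0, 0, -0.1]}, {"claw": 0.0, "slide": [-50, 0, 0], "delta_rot": [0, 0, -0.18]}, {"claw": 0.0, "slide": [-80, 0, 0], "delta_rot": [0, 0, -0.18]}, {"claw": 0.0, "slide": [-105, 0, 0], "delta_rot": [0, 0, -0.18]}, {"claw": 0.0, "slide": [-105, 0, 0], "delta_rot": [0, 0, -0.18]}])

```text
time: 45.05
position: [0.7058, -0.0106, 0.274]
tool_rot: [0.173, -3.134, 0.004]
ft_force: [-1.0, 0.4, -0.3]
grip_width: 0.5
grip_force: 0.0
```

```bash
python3 - <<'E'
from h import *
s=st(); print(s['joint_positions']); plan([(.708,-.004,.2,96.6)])
S=load('scene0');print('bin',atz(S,345,290,.07),atz(S,300,293,.07))
d=snap('wrist','wristpan'); c=np.array([.7083,-.0042])
for nm,r,z in(('box',.055*2**.5,.05),('bar',.0275,.101)):
  print(nm,[np.round(proj(d,(c[0]+r*np.cos(a),c[1]+r*np.sin(a),z))).tolist() for a in np.arange(4)*np.pi/2+.115+(np.pi/4 if nm=='box' else 0)])
a=snap('scene','sc9')['color'][110:220,280:400]
w=d['color']; cv2.imwrite('pics/pan.png',np.hstack([cv2.resize(w[:260,120:520],None,fx=1.25,fy=1.25),cv2.resize(a,(300,325))[:325]]))
E
```

```text
45.05 [ 0.7058 -0.0106  0.274 ] [ 0.173 -3.134  0.004] F [-1.   0.4 -0.3] g 0.5 0.0
[-0.5783451   0.54229458  0.86160212  1.26824046 -0.40050725  1.50677758
  1.91484358]
from [ 0.7058 -0.0106  0.274 ] 96.31 tilt [-0.002 -0.002]
[-2.9, 6.3, 74.0] -0.005 rows 2
  at [ 0.708 -0.004  0.2  ] 96.6
bin [ 0.81546024 -0.0329697   0.07      ] [ 0.80810485 -0.13803567  0.07      ]
box [[377.0, 224.0], [381.0, 120.0], [271.0, 121.0], [275.0, 225.0]]
bar [[327.0, 215.0], [357.0, 186.0], [327.0, 156.0], [296.0, 187.0]]
```

View pics/pan.png

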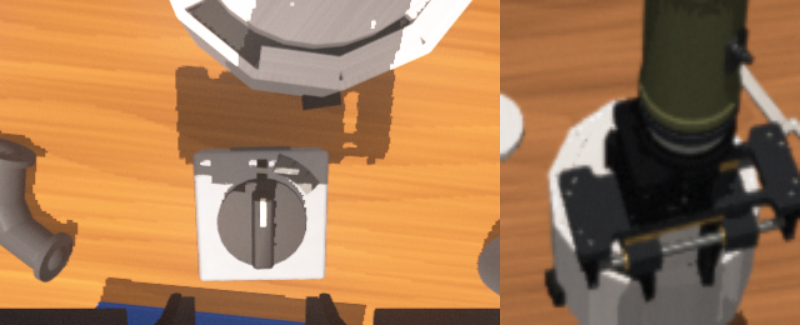

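The wrist crop shows the panel box corners at about (193,150), (328,150), (326,277) and (201,279), with the bar centred at x=263. That puts the knob axis at about (0.7075, −0.001). The pot's slot at upper left is empty, which fits the turned lid.

>>> send_rows(motion=[{"claw": 0.0, "slide": [-2, 9, 40], "delta_rot": [0, 0, 0]}, {"claw": 0.0, "slide": [-2, 9, 80], "delta_rot": [0, 0, 0]}, {"claw": 0.0, "slide": [-2, 9, 120], "delta_rot": [0, 0, 0]}, {"claw": 0.0, "slide": [-2, 9, 135], "delta_rot": [0, 0, 0]}, {"claw": 0.0, "slide": [-2, 9, 135], "delta_rot": [0, 0, 0]}])

```text
time: 45.65
position: [0.7033, -0.0006, 0.1397]
tool_rot: [0.173, -3.132, -0.001]
ft_force: [0.1, 0.2, -0.4]
grip_width: 0.498
grip_force: 0.0
```

>>> send_rows(motion=[{"claw": 0.0, "slide": [0, 0, 0], "delta_rot": [0, 0, 0]}, {"claw": 0.0, "slide": [0, 0, 0], "delta_rot": [0, 0, 0]}, {"claw": 0.0, "slide": [0, 0, 0], "delta_rot": [0, 0, 0]}])

```text
time: 45.95
position: [0.7064, -0.0014, 0.1439]
tool_rot: [-0.173, 3.133, 0.0]
ft_force: [0.0, -0.2, -0.2]
grip_width: 0.5
grip_force: 0.0
```

```bash
python3 - <<'E'
from h import *
s=st(); plan([(.7075,-.001,.092,96.6)])
E
```

```text
45.95 [ 0.7064 -0.0014  0.1439] [-0.173  3.133  0.   ] F [ 0.  -0.2 -0.2] g 0.5 0.0
from [ 0.7064 -0.0014  0.1439] 96.31 tilt [0.003 0.   ]
[-1.1, 0.3, 51.9] -0.005 rows 2
  at [ 0.708 -0.001  0.092] 96.6
```

>>> send_rows(motion=[{"claw": 0.0, "slide": [-1, 0, 25], "delta_rot": [0, 0, -0.005]}, {"claw": 0.0, "slide": [-1, 0, 42], "delta_rot": [0, 0, -0.005]}, {"claw": 0.0, "slide": [-1, 0, 50], "delta_rot": [0, 0, -0.005]}, {"claw": 0.0, "slide": [-1, 0, 52], "delta_rot": [0, 0, -0.005]}, {"claw": 0.0, "slide": [-1, 0, 52], "delta_rot": [0, 0, -0.005]}])

```text
time: 46.45
position: [0.7063, -0.001, 0.09]
tool_rot: [0.181, -3.136, -0.0]
ft_force: [-0.4, -0.4, 0.0]
grip_width: 0.499
grip_force: 0.0
```

>>> send_rows(motion=[{"claw": -0.9, "slide": [0, 0, 0], "delta_rot": [0, 0, 0]}, {"claw": -0.9, "slide": [0, 0, 0], "delta_rot": [0, 0, 0]}, {"claw": -0.9, "slide": [0, 0, 0], "delta_rot": [0, 0, 0]}, {"claw": -0.9, "slide": [0, 0, 0], "delta_rot": [0, 0, 0]}, {"claw": -0.9, "slide": [0, 0, 0], "delta_rot": [0, 0, 0]}], grip_force=50)

```text
time: 46.95
position: [0.7065, -0.0015, 0.0898]
tool_rot: [-0.18, 3.136, -0.001]
ft_force: [-0.5, -1.3, 1.3]
grip_width: 0.181
grip_force: 50.0
```

```bash
python3 - <<'E'
from h import *
s=st(); print(s['torque'])
E
```

```text
46.95 [ 0.7065 -0.0015  0.0898] [-1.800e-01  3.136e+00 -1.000e-03] F [-0.5 -1.3  1.3] g 0.181 50.0
[-0.19129058  0.01239888  0.0387456 ]
```

Small side forces. Press 10 mm.

>>> send_rows(motion=[{"claw": -0.9, "slide": [0, 0, 3], "delta_rot": [0, 0, 0]}, {"claw": -0.9, "slide": [0, 0, 6], "delta_rot": [0, 0, 0]}, {"claw": -0.9, "slide": [0, 0, 8], "delta_rot": [0, 0, 0]}, {"claw": -0.9, "slide": [0, 0, 10], "delta_rot": [0, 0, 0]}, {"claw": -0.9, "slide": [0, 0, 10], "delta_rot": [0, 0, 0]}])

```text
time: 47.45
position: [0.7066, -0.0015, 0.0811]
tool_rot: [-0.18, 3.136, 0.0]
ft_force: [-3.6, -0.8, 9.2]
grip_width: 0.18
grip_force: 50.0
```

>>> send_rows(motion=[{"claw": -0.9, "slide": [0, 0, 0], "delta_rot": [0, 0, 0]}, {"claw": -0.9, "slide": [0, 0, 0], "delta_rot": [0, 0, 0]}])

```text
time: 47.65
position: [0.7065, -0.0015, 0.0814]
tool_rot: [-0.18, 3.136, 0.0]
ft_force: [-3.2, -0.1, 9.7]
grip_width: 0.181
grip_force: 50.0
```

>>> send_rows(motion=[{"claw": -0.9, "slide": [0, 0, 1], "delta_rot": [0, 0, 0]}, {"claw": -0.9, "slide": [0, 0, 2], "delta_rot": [0, 0, 0]}, {"claw": -0.9, "slide": [0, 0, 2], "delta_rot": [0, 0, 0.05]}, {"claw": -0.9, "slide": [0, 0, 2], "delta_rot": [0, 0, 0.1]}, {"claw": -0.9, "slide": [0, 0, 2], "delta_rot": [0, 0, 0.16]}])

```text
time: 48.15
position: [0.7066, -0.0012, 0.0797]
tool_rot: [0.074, 3.14, 0.001]
ft_force: [-4.3, 0.2, 9.5]
grip_width: 0.177
grip_force: 50.0
```

```bash
python3 - <<'E'
from h import *
s=st(); print(s['torque'])
E
```

```text
48.15 [ 0.7066 -0.0012  0.0797] [7.40e-02 3.14e+00 1.00e-03] F [-4.3  0.2  9.5] g 0.177 50.0
[8.49385442e-02 9.57839014e-01 7.38759065e-04]
```

>>> send_rows(motion=[{"claw": -0.9, "slide": [0, 0, 1], "delta_rot": [0, 0, 0]}, {"claw": -0.9, "slide": [0, 0, 2], "delta_rot": [0, 0, 0]}, {"claw": -0.9, "slide": [0, 0, 2], "delta_rot": [0, 0, 0]}])

```text
time: 48.45
position: [0.7066, -0.0013, 0.0795]
tool_rot: [0.071, 3.14, 0.002]
ft_force: [-8.0, 0.7, 19.1]
grip_width: 0.183
grip_force: 50.0
```

>>> send_rows(motion=[{"claw": -0.9, "slide": [0, 0, 0], "delta_rot": [0, 0, 0.11]}, {"claw": -0.9, "slide": [0, 0, 0], "delta_rot": [0, 0, 0.22]}, {"claw": -0.9, "slide": [0, 0, 0], "delta_rot": [0, 0, 0.33]}, {"claw": -0.9, "slide": [0, 0, 0], "delta_rot": [0, 0, 0.44]}, {"claw": -0.9, "slide": [0, 0, 0], "delta_rot": [0, 0, 0.55]}])

```text
time: 48.95
position: [0.707, -0.0003, 0.0796]
tool_rot: [0.926, 3.001, 0.005]
ft_force: [-6.8, 2.1, 19.2]
grip_width: 0.178
grip_force: 50.0
```

>>> send_rows(motion=[{"claw": -0.9, "slide": [0, 0, 0], "delta_rot": [0, 0, 0.11]}, {"claw": -0.9, "slide": [0, 0, 0], "delta_rot": [0, 0, 0.22]}, {"claw": -0.9, "slide": [0, 0, 0], "delta_rot": [0, 0, 0.33]}, {"claw": -0.9, "slide": [0, 0, 0], "delta_rot": [0, 0, 0.44]}, {"claw": -0.9, "slide": [0, 0, 0], "delta_rot": [0, 0, 0.48]}])

```text
time: 49.45
position: [0.7077, 0.0003, 0.0796]
tool_rot: [1.61, 2.696, 0.006]
ft_force: [-5.1, 3.3, 18.9]
grip_width: 0.178
grip_force: 50.0
```

```bash
python3 - <<'E'
from h import *
s=st(); print(s['torque']); plan([(.7066,-.0013,.0795,26.5)])
E
```

```text
49.45 [7.077e-01 3.000e-04 7.960e-02] [1.61  2.696 0.006] F [-5.1  3.3 18.9] g 0.178 50.0
[0.62295148 1.30172333 0.05501517]
from [7.077e-01 3.000e-04 7.960e-02] 28.33 tilt [0.003 0.003]
[-0.9, -1.7, 0.1] 0.032 rows 1
  at [ 0.707 -0.001  0.08 ] 26.5
```

>>> send_rows(motion=[{"claw": -0.9, "slide": [0, 0, 0], "delta_rot": [0, 0, 0.04]}, {"claw": -0.9, "slide": [0, 0, 0], "delta_rot": [0, 0, 0.07]}, {"claw": -0.9, "slide": [0, 0, 0], "delta_rot": [0, 0, 0.07]}])

```text
time: 49.75
position: [0.7078, 0.0004, 0.0796]
tool_rot: [1.697, 2.642, 0.006]
ft_force: [-5.3, 2.1, 18.1]
grip_width: 0.179
grip_force: 50.0
```

```bash
python3 - <<'E'
from h import *
s=st(); print(s['torque']); plan([(.7066,-.0013,.0795,26.5)])
E
```

```text
49.75 [7.078e-01 4.000e-04 7.960e-02] [1.697 2.642 0.006] F [-5.3  2.1 18.1] g 0.179 50.0
[0.51255531 1.20535882 0.71827754]
from [7.078e-01 4.000e-04 7.960e-02] 24.58 tilt [0.003 0.002]
[-1.1, -1.8, 0.1] -0.033 rows 1
  at [ 0.707 -0.001  0.08 ] 26.5
```

>>> send_rows(motion=[{"claw": -0.9, "slide": [0, 0, -4], "delta_rot": [0, 0, 0]}, {"claw": -0.9, "slide": [0, 0, -8], "delta_rot": [0, 0, 0]}, {"claw": -0.9, "slide": [0, 0, -12], "delta_rot": [0, 0, 0]}, {"claw": -0.4, "slide": [0, 0, -12], "delta_rot": [0, 0, 0]}, {"claw": 0.0, "slide": [0, 0, -12], "delta_rot": [0, 0, 0]}])

```text
time: 50.25
position: [0.7075, -0.0004, 0.0885]
tool_rot: [1.7, 2.64, 0.003]
ft_force: [1.2, 0.9, 5.2]
grip_width: 0.289
grip_force: 2.6
```

>>> send_rows(motion=[{"claw": 0.0, "slide": [0, 0, 0], "delta_rot": [0, 0, 0]}, {"claw": 0.0, "slide": [0, 0, -20], "delta_rot": [0, 0, 0]}, {"claw": 0.0, "slide": [0, 0, -60], "delta_rot": [0, 0, 0]}, {"claw": 0.0, "slide": [0, 0, -100], "delta_rot": [0, 0, 0]}, {"claw": 0.0, "slide": [0, 0, -140], "delta_rot": [0, 0, 0]}])

```text
time: 50.75
position: [0.7055, -0.0015, 0.2292]
tool_rot: [-1.703, -2.639, 0.002]
ft_force: [1.8, 0.9, 0.6]
grip_width: 0.499
grip_force: 0.0
```

>>> send_rows(motion=[{"claw": 0.0, "slide": [60, -40, -20], "delta_rot": [0, 0, 0]}, {"claw": 0.0, "slide": [120, 0, -40], "delta_rot": [0, 0, 0]}, {"claw": 0.0, "slide": [160, 0, -40], "delta_rot": [0, 0, 0]}, {"claw": 0.0, "slide": [200, 0, -40], "delta_rot": [0, 0, 0]}, {"claw": 0.0, "slide": [200, 0, -40], "delta_rot": [0, 0, 0]}])

```text
time: 51.25
position: [0.6215, 0.1885, 0.2677]
tool_rot: [-1.689, -2.645, -0.003]
ft_force: [0.3, 0.5, 0.3]
grip_width: 0.499
grip_force: 0.0
```

```bash
python3 - <<'E'
from h import *
st(); a=snap('scene','scF')['color'];b=snap('side','sdF')['color']
A=cv2.resize(a[130:290,160:400],None,fx=2.3,fy=2.3)[:,:];B=cv2.resize(b[140:250,240:390],None,fx=1.6,fy=1.6)
h=A.shape[0];B=cv2.copyMakeBorder(B,0,h-B.shape[0],0,0,cv2.BORDER_CONSTANT);o=np.hstack([A,B]);print(o.shape);cv2.imwrite('pics/F.png',o)
E
```

```text
51.25 [0.6215 0.1885 0.2677] [-1.689 -2.645 -0.003] F [0.3 0.5 0.3] g 0.499 0.0
(368, 792, 3)
```

View pics/F.png

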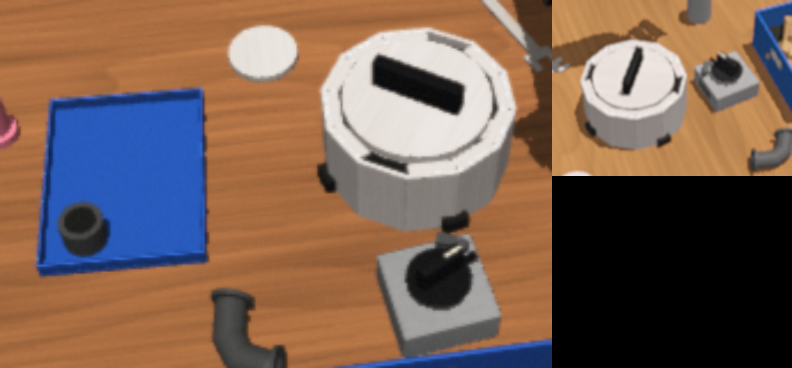

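The final view shows the lid seated level with its handle across the slots, the knob turned past its guard, and the bush alone in the tray. The elbow and can haven't moved and the arm is clear, so I'm handing in.

```bash
python3 -c "
from h import *
S=load('scF');m=atz(S,357,240,.101)[:2]-[.7075,-.001];print(np.degrees(np.arctan2(m[1],m[0])))
print(ctrl.close_job())"
```

```text
104.63102433744604
the job is handed in; nothing more can be done
None
```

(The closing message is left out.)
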